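# Set up the saddle-sensor test rig and trim it

### The arm

A 7-joint arm with a two-finger parallel gripper is mounted at the origin on the work surface; the furniture and walls round the work are solid. World frame = base frame: x ahead of the robot, y to its left, z up, the work surface at z = 0. Lengths are in m, angles in rad, forces in N, time in s.
With the tool pointing down it reaches from about 0.4 to 0.875 m from the base axis. Payload 19.3 kg.
Tool frame: the origin (TCP) lies where the fingers leave the gripper's body, on its centre line; the fingertips stand bot.tip_reach ahead of it and the grasp point (between the pads) lies 54 mm ahead of it (bot.tip_reach is the distance from the TCP to the fingertips, in m); z points along the fingers, y is the line along which they close (so a half turn about z gives the same grasp; the last joint's range is limited). The gripper opens to 85 mm and grips with 20 to 120 N. Pads are 22 mm wide; open, the fingers measure 114 mm over their backs; the gripper's body (76 mm by 85 mm) begins 54 mm behind the grasp point. The pads swing forward as they close: fully open they stand 13 mm farther back than shut.
Start: joints at [1.141, 0.521, -0.036, 1.599, 0.021, 1.021, -0.113], TCP at [0.22, -0.585, 0.304] pointing down, gripper open.
Joint ranges: [-2.91, 2.91], [-0.3, 2.13], [-1.5, 1.42], [0.17, 2.43], [-1.26, 4.41], [0.16, 1.93], [-2.52, 2.52]. Speed limits (rad/s): [1.89, 1.89, 2.39, 2.39, 3.01, 3.01, 3.01].

### API

Orientations are given as [roll, pitch, yaw] about the fixed x, y, z axes, in that order (R = Rz(yaw) Ry(pitch) Rx(roll)).
In Python, from workcell import bot gives the robot as it stands. The module is installed in compiled form; this text tells all that it offers.
- The arm moves only by the shell command python3 -m jog 'ROWS' [FORCE]. ROWS is JSON, a list that holds one entry, the list of rows, each a list of 7 numbers: the shift along the tool's x, y, z in mm, then the turn, a rotation vector about the tool's x, y, z in rad, then the opening, from 0 (shut) to 1 (fully open). In form: [[[tx, ty, tz, wx, wy, wz, fingers], ...]]. A call has 1 to 5 rows; each row shifts and turns the commanded pose from where the row before left it, along the tool's axes as they then stand; what a row does not reach is not made up. A row lasts 1/10 s, in which the tool goes at most 50 mm and 8.59 degrees, less where a joint would pass 70% of its speed; a pose out of reach is approached as far as the arm can. A call is refused whole if a number of a shift passes 50 or a number of a turn 0.15, either way. A call with a gripper value outside its range is refused whole. The fingers move at their own pace and stop on an object; FORCE is the grip in N (left out, the last holds). Time passes only in rows, so rows that do not move let the fingers close. It gives the time, the measured TCP pose, the force, the opening and the grip force at its end, in the units of the state.
- bot.observe(): the state, without advancing time (a new reading comes with each control period).
- bot.grab_frame(name): name is "scene" or "top" or "wrist"; returns a dict with "img" (420x560x3 uint8, red, green, blue), "intrinsics" (3x3 intrinsics, pixels), "R" (3x3) and "t" (3): a world point X has camera coordinates R X + t; the wrist camera has in their place "tool_from_camera" (4x4, takes a point from camera to tool coordinates, whose origin is the TCP and whose axes are the flange's). Camera axes: x right, y down, z forward; pixel columns grow to the right and rows downward; lengths in m; the calibration is good to about 2 mm. A picture is of the moment at which its call begins: read the wrist's pose just before it. There is no depth.
- bot.job_done(): hands the job in; it is judged then, once.
Trained networks look in a picture, given as the dict that the camera call returned (one of the last four; its "shot" number tells which), for a name from the list of things; names that differ only in an ending like _2 or _b are one class to them, and where a whole thing is asked for, a point or a joint stands for the part that bears it (a point fixed in the world has none). Each returns a list of dicts, best first, with "conf" (0 to 1); they miss things now and then, are a little off and sometimes report something else, mostly with a low value. They report only what shows in the picture. A call takes as long as a camera call. They do not tell look-alikes from the thing itself.
- bot.trace(query, picture): "region" (420x560 bool, what is visible of it).
- bot.spot_point(query, picture): "xyz" ([x, y, z] in m, in world coordinates, good to about 4 mm: a listed point, or the origin of a listed thing).
The state is a dict: "clock": time; "qpos": joint angles; "qd": joint speeds; "joint_efforts": joint torques, N m; "position": TCP position; "tool_rot": TCP orientation; "force": force on the tool from outside, world axes, zero at the start; "moment": the same for the moment, N m; "grip_width": finger opening in m; "finger_force": force on a finger pad.
Only numpy, scipy, OpenCV 4.12 (cv2) and the standard library are available. Lean on these libraries where they do the work, as an engineer would, in place of code of your own. Each camera call takes 0.05 s, during which the arm holds its last target. There are 200 camera calls.

### The job

Make the sensor test rig ready: hang every saddle sensor that is on the bench astride the rig's horizontal bar, one leg on each side, then take the plastic tuning tool from its forked rest and turn both slotted trimmer screws in the rig's console until each slot lines up with the white index marks beside it. Turn the trimmers only with the tool, and finally hang the tool upright by its collar in the forked rest again, leaving the sensors hanging and the white cap and the reagent bottle where they are.

Things in the scene. Friction and masses are not known exactly. Their poses are not given: they have to be found in the camera images.
- head1 (a point): centre of a saddle sensor (shape: see saddleN), 42 mm above its feet and 32 mm below the middle of its grip block; z up, x across its gap, y along its 40 mm width. It starts standing on the bench on its feet. Hung on the bar, its roof rests on the bar, whose axis then lies 12 mm above this point. One of the three may be missing.
- head2 (a point): centre of a saddle sensor (shape: see saddleN), 42 mm above its feet and 32 mm below the middle of its grip block; z up, x across its gap, y along its 40 mm width. It starts standing on the bench on its feet. Hung on the bar, its roof rests on the bar, whose axis then lies 12 mm above this point. One of the three may be missing.
- head3 (a point): centre of a saddle sensor (shape: see saddleN), 42 mm above its feet and 32 mm below the middle of its grip block; z up, x across its gap, y along its 40 mm width. It starts standing on the bench on its feet. Hung on the bar, its roof rests on the bar, whose axis then lies 12 mm above this point. One of the three may be missing.
- saddle1: saddle sensor, origin between its feet: rigid inverted-U shell, 76 mm deep (own x, across the bar), 40 mm wide (own y, along the bar), 84 mm high, about 150 g; two legs with thick black feet, a 40 mm gap between the legs, a gabled roof over the gap, and on top a black grip block 20 x 40 x 20 mm (its top 20 mm), to be gripped across its 40 mm (own y; ends flush with the shell)
- saddle2: saddle sensor, origin between its feet: rigid inverted-U shell, 76 mm deep (own x, across the bar), 40 mm wide (own y, along the bar), 84 mm high, about 150 g; two legs with thick black feet, a 40 mm gap between the legs, a gabled roof over the gap, and on top a black grip block 20 x 40 x 20 mm (its top 20 mm), to be gripped across its 40 mm (own y; ends flush with the shell)
- saddle3: saddle sensor, origin between its feet: rigid inverted-U shell, 76 mm deep (own x, across the bar), 40 mm wide (own y, along the bar), 84 mm high, about 150 g; two legs with thick black feet, a 40 mm gap between the legs, a gabled roof over the gap, and on top a black grip block 20 x 40 x 20 mm (its top 20 mm), to be gripped across its 40 mm (own y; ends flush with the shell)
- bar_mid (a point): middle of the fixed rig's horizontal steel bar, on its axis, 120 mm above the bench. The bar is 14 mm thick and runs along this frame's y; clear length 122 mm either way between end blocks (26 x 16 x 24 mm) on two posts. Frame x points level from the trimmer console to the bar, z up.
- slot_a (a point): centre of the well of trimmer a (towards the frame's +y), level with the console's top, 90 mm above the bench, 85 mm in front of the bar (axes as bar_mid); it does not turn. The well is 35 mm across; in it a brass screw, 33 mm across, top 2.5 mm below this point, with a slot right across it, 6 mm wide, 9 mm deep. White index marks lie before and behind the well along x.
- slot_b (a point): the same for trimmer b, 68 mm from a, towards the frame's -y
- trim_a (a joint): angle of trimmer screw a in rad: 0 = slot along the rig's x, in line with the white index marks; positive = slot turned counterclockwise seen from above; stops at +-1.5; a stiff screw (about 0.04 N m) that stays where it is left. The tool's blade has about 0.12 rad of play in the slot.
- trim_b (a joint): the same for trimmer screw b
- tool_mid (a point): centre of the plastic tuning tool, 62.5 mm above its tip; z points from blade to handle. Gripped by its handle block, 28 mm (own x) x 18 mm (own y) x 44 mm, from 81 to 125 mm above the tip, across the 18 mm. It starts hanging upright by its collar in the forked rest (shape: see tuner).
- tool_tip (a point): tip of the tuning tool, the middle of its blade's end (same axes)
- tuner: the tuning tool, 125 mm long, 70 g, origin at the tip. From the tip up: flat blade 24 mm wide (own x), 3 mm thick (own y; the last 4 mm 2 mm thick), 16 mm long; round shank 15 mm thick; collar disc 44 mm across and 6 mm thick, its underside 75 mm above the tip; handle block (see tool_mid)
- rest (a point): forked rest of the tool, fixed: centre of the top of its two prongs, 131 mm above the bench, on the rig's base plate beside the console. The prongs are walls 50 mm long (x), 12 mm thick, with a 28 mm gap between them (in y), open at the -x end and closed by a lower back wall at x = +25 mm. Hung in the rest, the collar lies on the prongs and the tool's centre is 12.5 mm below this point.
- cap: bystander: white jar cap, 60 mm across and 22 mm high, on the rig's base plate at the other side of the console; origin at its underside
- reagent: bystander: small white bottle with a red cap, 57 x 57 x 107 mm; origin at its underside
- bench_sink: fixed white sink tub to the right of the work, its raised outer rim at about y = 0.04; origin under its middle. On the other, left side of the work stands a rack: its lower shelf is 0.37 m above the bench from y = 0.48 on, its upper shelf 0.66 m above the bench from y = 0.40 on, so keep a raised wrist away from there
- tool_tray: fixed black tray, 140 x 200 x 35 mm, on the bench; the rig stands over it on rubber feet, its base plate (165 x 290 x 10 mm, top 46 mm above the bench) just above the tray's rim; origin at its underside
Not all that is in view belongs to the job. What is shaped like the tuner but purple or yellow is not meant.

How it is judged:
By the outcome, as a careful person would: the job done as asked, in the order asked, and still so for the second after the job is handed in, with the robot touching nothing.
Of saddle1, saddle2, saddle3 only 2 to 3 are there at a start; the rules pass over those that are not, and their reading is None.
At some moment in a run one of saddle1, saddle2, saddle3 may be knocked a few centimetres aside while the robot is not near it.
It also fails if it takes over 208 s, if anything falls off the work surface, if the arm or the gripper's body presses on something with over 40 N, if the wrist force passes 120 N, or if a joint passes its speed limit or range.

## Working session

There is one attempt and no reset: what is moved stays moved. The work goes in short steps, Python scripts to look and compute and a shell command to move; the robot and the scene stay as the last step left them, time stands still between calls to the robot, and variables do not carry over. Pictures are saved under pics/ and viewed, at most 14 in all, crops included, and the job is handed in when it is done.

```bash
mkdir -p pics
cat > h.py <<'E'
import numpy as np, cv2
from scipy.spatial.transform import Rotation as Ro
from workcell import bot
def save(p,n,crop=None,s=1):
    im=p["img"][:,:,::-1]
    if crop: im=im[crop[1]:crop[3],crop[0]:crop[2]]
    cv2.imwrite("pics/%s.png"%n,cv2.resize(im,None,fx=s,fy=s,interpolation=cv2.INTER_CUBIC))
def st():
    s=bot.observe();return s
E
python3 - <<'E'
from h import *
s=bot.observe();print({k:np.round(v,3).tolist() for k,v in s.items()},bot.tip_reach)
ps={n:bot.grab_frame(n) for n in("scene","top")}
for n,p in ps.items():
    save(p,n+"0")
    for q in ["head1","bar_mid","slot_a","slot_b","tool_mid","tool_tip","rest","cap","reagent","tuner","saddle1"]:
        for d in bot.spot_point(q,p)[:4]: print(n,q,np.round(d["xyz"],3),round(d["conf"],2))
im=np.hstack([ps["scene"]["img"],ps["top"]["img"]])[:,:,::-1]
E
```

```text
{'clock': 0.0, 'qpos': [1.141, 0.522, -0.036, 1.6, 0.021, 1.021, -0.113], 'qd': [-0.001, -0.002, -0.002, -0.0, -0.001, -0.001, 0.001], 'joint_efforts': [0.002, -92.709, 1.981, -36.992, 0.018, 0.008, -0.0], 'position': [0.22, -0.585, 0.303], 'tool_rot': [-3.14, 0.0, 0.36], 'force': [-0.57, -0.174, -0.32], 'moment': [-0.007, -0.033, 0.029], 'finger_force': 0.0, 'grip_width': 0.086} 0.0726
scene head1 [0.317 0.297 0.046] 0.96
scene head1 [0.372 0.24  0.043] 0.85
scene head1 [0.427 0.137 0.04 ] 0.73
scene bar_mid [0.614 0.25  0.12 ] 0.93
scene slot_a [0.526 0.254 0.089] 0.82
scene slot_a [0.543 0.193 0.09 ] 0.64
scene slot_b [0.526 0.254 0.089] 0.82
scene slot_b [0.543 0.193 0.09 ] 0.64
scene tool_mid [0.31  0.148 0.063] 0.96
scene tool_mid [0.558 0.127 0.118] 0.82
scene tool_mid [ 0.814 -0.061  0.065] 0.65
scene tool_mid [ 0.48 -0.08  0.  ] 0.48
scene tool_tip [0.562 0.127 0.056] 0.97
scene tool_tip [ 0.314  0.152 -0.002] 0.75
scene tool_tip [ 0.812 -0.065 -0.004] 0.59
scene tool_tip [0.504 0.321 0.045] 0.25
scene rest [0.561 0.13  0.126] 0.56
scene cap [0.498 0.322 0.047] 0.64
scene re
[... 555 characters left out ...]
slot_b [0.528 0.257 0.089] 0.82
top tool_mid [0.565 0.131 0.117] 0.8
top tool_mid [0.313 0.148 0.064] 0.64
top tool_mid [ 0.812 -0.062  0.064] 0.57
top tool_mid [0.43  0.136 0.001] 0.16
top tool_tip [0.564 0.128 0.059] 0.65
top tool_tip [ 0.809 -0.062 -0.   ] 0.59
top tool_tip [0.561 0.135 0.117] 0.38
top rest [0.56  0.128 0.129] 0.66
top rest [0.502 0.321 0.046] 0.54
top cap [0.503 0.32  0.045] 0.93
top reagent [0.385 0.416 0.001] 0.82
top tuner [ 0.809 -0.06   0.003] 0.72
top tuner [0.372 0.235 0.004] 0.63
top tuner [0.563 0.132 0.053] 0.51
top tuner [ 0.313  0.15  -0.   ] 0.49
top saddle1 [ 0.315  0.298 -0.002] 0.96
top saddle1 [0.375 0.237 0.003] 0.93
top saddle1 [0.429 0.136 0.002] 0.66
```

View pics/scene0.png

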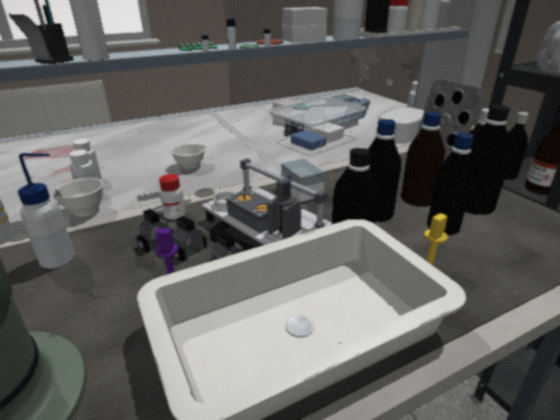

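View pics/top0.png

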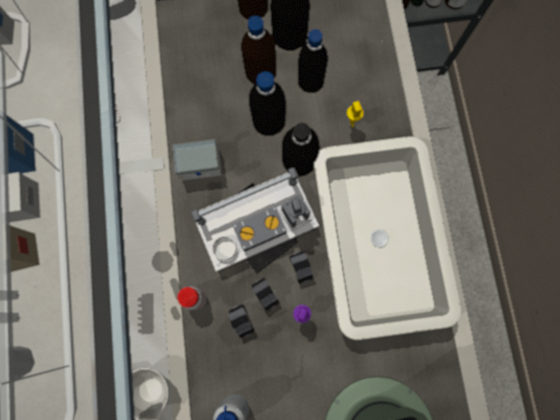

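The scene shows three dark saddles, at about (240,320), (265,293) and (301,266) in the top picture. The rig is yawed about 0.32 rad, with trimmers at (247,233) and (271,222), the blue-grey tool in the rest at (293,210) and the cap at (225,250). The purple and yellow tools are decoys.

```bash
for i in 1 2; do :; done
python3 -m jog '[[[38,-21.5,0,0,0,0,1],[38,-21.5,0,0,0,0,1],[38,-21.5,0,0,0,0,1],[38,-21.5,0,0,0,0,1],[38,-21.5,0,0,0,0,1]]]' 40
python3 -m jog '[[[38,-21.5,0,0,0,0,1],[38,-21.5,0,0,0,0,1],[38,-21.5,0,0,0,0,1],[38,-21.5,0,0,0,0,1],[38,-21.5,0,0,0,0,1]]]'
python3 -m jog '[[[6,-40,0,0,0,0,1],[6,-40,0,0,0,0,1],[6,-40,0,0,0,0,1],[6,-40,0,0,0,0,1],[6,-40,0,0,0,0,1]]]'
python3 -m jog '[[[6,-40,0,0,0,0,1],[6,-40,0,0,0,0,1],[6,-40,0,0,0,0,1],[6,-40,0,0,0,0,1],[0,0,0,0,0,0,1]]]'
python3 - <<'E'
from h import *
s=bot.observe();print({k:np.round(v,3).tolist() for k,v in s.items()})
p=bot.grab_frame("wrist");save(p,"w1");print(np.round(p["tool_from_camera"],3).tolist(),np.round(p["intrinsics"],1).tolist())
for q in ["head1","slot_a","tool_mid","rest","bar_mid","cap"]:
    for d in bot.spot_point(q,p)[:4]: print(q,np.round(d["xyz"],4),round(d["conf"],2))
E
```

```text
clock: 1.7
position: [0.3609, -0.416, 0.3041]
tool_rot: [3.141, -0.0, 0.36]
force: [0.9, -1.7, -0.2]
grip_width: 0.0854
finger_force: 0.0
clock: 2.2
position: [0.501, -0.2485, 0.3041]
tool_rot: [3.141, -0.0, 0.36]
force: [0.7, -0.8, -1.2]
grip_width: 0.0855
finger_force: 0.0
clock: 2.7
position: [0.4571, -0.0508, 0.3041]
tool_rot: [3.141, -0.0, 0.36]
force: [0.8, 0.4, 0.2]
grip_width: 0.0856
finger_force: 0.0
clock: 3.2
position: [0.4228, 0.1105, 0.3043]
tool_rot: [-3.14, -0.001, 0.366]
force: [-0.0, -0.5, -0.1]
grip_width: 0.0856
finger_force: 0.0
{'clock': 3.2, 'qpos': [-0.107, 0.236, -0.333, 2.056, 0.099, 0.863, -1.7], 'qd': [0.062, 0.002, 0.068, 0.003, 0.006, 0.004, 0.097], 'joint_efforts': [-4.586, -58.31, -4.454, -32.718, -0.076, -0.051, -2.641], 'position': [0.423, 0.111, 0.304], 'tool_rot': [-3.14, -0.001, 0.366], 'force': [-0.048, -0.47, -0.095], 'moment': [-0.087, -0.061, -0.021], 'finger_force': 0.0, 'grip_width': 0.086}
[[-0.001, -0.955, -0.297, 0.076], [1.0, -0.001, -0.001, -0.0], [0.001, -0.297, 0.955, -0.071], [0.0, 0.0, 0.0, 1.0]] [[378.8, 0.0, 278.2], [0.0, 378.8, 203.7], [0.0, 0.0, 1.0]]
head1 [0.43   0.1301 0.0402] 0.89
head1 [0.3173 0.3043 0.0387] 0.76
head1 [0.3738 0.2332 0.046 ] 0.55
slot_a [ 0.3733  0.2323 -0.0016] 0.54
tool_mid [0.3072 0.2183 0.0244] 0.81
```

View pics/w1.png

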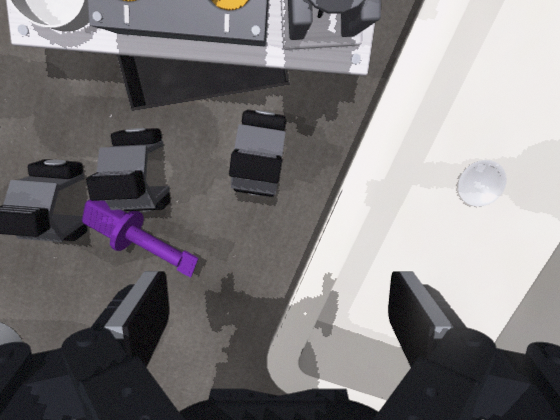

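```bash
cat >> h.py <<'E'
def cam(p,s=None):
    """world->camera R,t"""
    if "R" in p and p.get("R") is not None: return np.array(p["R"]),np.array(p["t"])
    T=np.eye(4);T[:3,:3]=Ro.from_euler("xyz",s["tool_rot"]).as_matrix();T[:3,3]=s["position"]
    M=np.linalg.inv(T@np.array(p["tool_from_camera"]));return M[:3,:3],M[:3,3]
def proj(X,p,s=None):
    R,t=cam(p,s);c=np.atleast_2d(X)@R.T+t;u=c@np.array(p["intrinsics"]).T;return u[:,:2]/u[:,2:]
SAD=[(a,b,-.02,.02,0,.045) for a,b in((-.038,-.02),(.02,.038))]+[(-.038,.038,-.02,.02,.045,.058),(-.02,.02,-.02,.02,.058,.064),(-.01,.01,-.02,.02,.064,.084)]
def sil(x,y,z,yaw,p,s):
    m=np.zeros((420,560),np.uint8);c,n=np.cos(yaw),np.sin(yaw)
    for b in SAD:
        P=np.array([[i*c-j*n+x,i*n+j*c+y,k+z] for i in b[:2] for j in b[2:4] for k in b[4:]])
        cv2.fillConvexPoly(m,cv2.convexHull(np.round(proj(P,p,s)).astype(np.int32)),1)
    return m>0
def fit(p,s,reg,x,y,z=0.,yaws=np.arange(-1.55,1.56,.1)):
    iou=lambda v:-(sil(v[0],v[1],z,v[2],p,s)&reg).sum()/max(1,(sil(v[0],v[1],z,v[2],p,s)|reg).sum())
    from scipy.optimize import minimize
    best=sorted((minimize(iou,[x,y,w],method="Nelder-Mead",options=dict(initial_simplex=np.array([[x,y,w],[x+.008,y,w],[x,y+.008,w],[x,y,w+.08]]),maxfev=80)) for w in yaws),key=lambda r:r.fun)[0]
    return np.round(best.x,4),round(-best.fun,3)
def go(x,y,z,yaw,sym=True):
    """tool-frame shift (mm) and turn for a downward TCP target"""
    s=bot.observe();R=Ro.from_euler("xyz",s["tool_rot"])
    cy=s["tool_rot"][2];d=(yaw-cy+np.pi)%(2*np.pi)-np.pi
    if sym: d=(d+np.pi/2)%np.pi-np.pi/2
    w=(R.inv()*Ro.from_euler("xyz",[np.pi,0,cy+d])).as_rotvec()
    print("shift",np.round(R.inv().apply(np.array([x,y,z])-s["position"])*1000,1),"turn",np.round(w,3),"q",np.round(s["qpos"],2),"t",s["clock"])
E
python3 - <<'E'
from h import *
s=bot.observe();p=bot.grab_frame("wrist");t=bot.grab_frame("top");sc=bot.grab_frame("scene")
save(t,"top1",(180,160,360,380),3);save(sc,"sc1",(100,140,360,300),3)
for nm,pp,ss in(("w",p,s),("t",t,None)):
    for d in bot.trace("saddle1",pp)[:5]:
        r=d["region"];v,u=np.argwhere(r).mean(0)
        c=[(.43,.133),(.374,.235),(.316,.301)]
        k=min(c,key=lambda c:np.hypot(*(proj([*c,.045],pp,ss)[0]-[u,v])))
        print(nm,round(d["conf"],2),r.sum(),round(u),round(v),k,*fit(pp,ss,r,*k))
E
```

```text
w 0.81 3977 251 152 (0.43, 0.133) [0.4313 0.1333 0.2397] 0.855
w 0.77 4826 121 172 (0.374, 0.235) [0.3752 0.2337 0.4282] 0.791
w 0.4 15720 185 34 (0.43, 0.133) [ 0.43   0.133 -1.55 ] -0.0
t 0.86 456 265 293 (0.374, 0.235) [0.3725 0.2311 0.4278] 0.841
t 0.64 542 240 321 (0.316, 0.301) [0.3142 0.3019 0.3645] 0.912
t 0.61 119 301 274 (0.43, 0.133) [0.4194 0.1467 0.6295] 0.219
```

View pics/sc1.png

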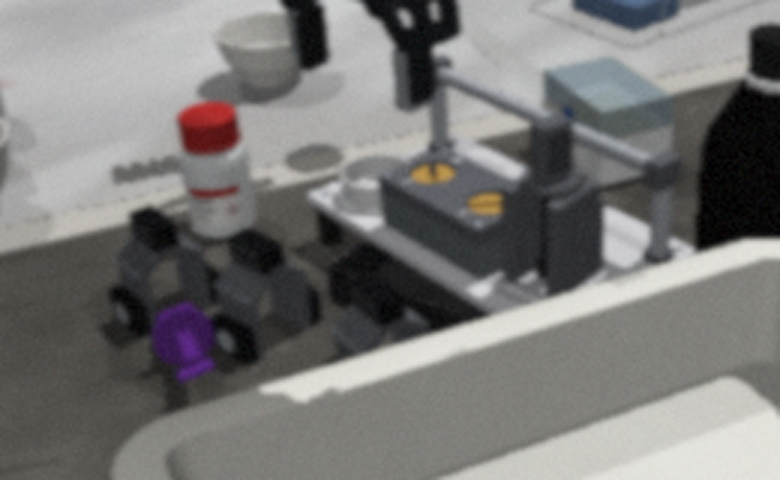

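The scene crop shows the purple decoy has toppled onto the bench beside the middle saddle, around (185,340). It isn't part of the job, and all three saddles are still upright. I'll go for the nearest one, A, first.

```bash
python3 -c "
from h import *
go(.4313,.1333,.2,.24)
t=bot.grab_frame('top')
for n in ('bar_mid','slot_a','rest','cap'):
    for d in bot.spot_point(n,t)[:2]: print(n,np.round(d['xyz'],4),round(d['conf'],2))"
```

```text
shift [ 16.6 -23.2 103.9] turn [ 0.    -0.     0.119] q [-0.1   0.24 -0.33  2.06  0.1   0.86 -1.7 ] t 3.8
bar_mid [0.6166 0.2448 0.1197] 0.9
rest [0.4276 0.1365 0.0423] 0.63
rest [0.5593 0.1279 0.131 ] 0.47
cap [0.5034 0.3216 0.0458] 0.84
cap [0.3137 0.2985 0.0039] 0.59
```

```bash
python3 -m jog '[[[8,-12,35,0,0,0,0.85],[8.5,-11,35,0,0,0,0.85],[0,0,34,0,0,0.119,0.85],[0,0,0,0,0,0,0.85],[0,0,0,0,0,0,0.85]]]'
python3 - <<'E'
from h import *
s=bot.observe();p=bot.grab_frame("wrist");save(p,"w2")
for d in bot.trace("saddle1",p)[:1]:
    r=d["region"];print(r.sum(),np.argwhere(r).mean(0));print(fit(p,s,r,.4313,.1333,0,np.arange(0,.5,.1)))
for d in bot.spot_point("head1",p)[:2]: print(np.round(d['xyz'],4),d['conf'])
go(.4313,.1333,.127,.24)
E
```

```text
clock: 4.55
position: [0.4311, 0.1334, 0.2004]
tool_rot: [3.141, 0.001, 0.244]
force: [0.4, -0.8, 0.4]
grip_width: 0.0729
finger_force: 0.0
7717 [202.54503045 278.88933523]
(array([0.4303, 0.1337, 0.1851]), np.float64(0.809))
[0.4287 0.1337 0.0402] 0.84
[0.3729 0.2364 0.0418] 0.76
shift [-0.7 -0.1 74.5] turn [-0.    -0.002  0.002] q [-0.21  0.42 -0.27  2.13  0.19  0.62 -1.95] t 4.7
```

View pics/w2.png

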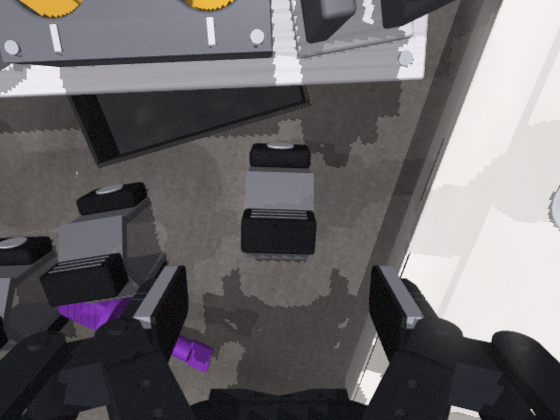

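```bash
python3 -m jog '[[[-1,0,25,0,0,0.02,0.85],[0,0,25,0,0,0,0.85],[0,0,15,0,0,0,0.85],[0,0,9,0,0,0,0.85],[0,0,0,0,0,0,0.3]]]'
python3 -m jog '[[[0,0,0,0,0,0,0],[0,0,0,0,0,0,0],[0,0,0,0,0,0,0],[0,0,0,0,0,0,0],[0,0,0,0,0,0,0]]]' 40
python3 -m jog '[[[0,0,-20,0,0,0,0],[0,0,-35,0,0,0,0],[0,0,-40,0,0,0,0],[0,0,-40,0,0,0,0],[0,0,-20,0,0,0,0]]]'
python3 - <<'E'
from h import *
s=bot.observe();p=bot.grab_frame("wrist");save(p,"w3");print(s["grip_width"],s["finger_force"],s["force"])
t=bot.grab_frame("top");save(t,"top2",(180,160,330,280),5)
for pp in(p,t):
  for n in ("bar_mid","slot_a","rest"):
    for d in bot.spot_point(n,pp)[:2]: print(n,np.round(d['xyz'],4),round(d['conf'],2))
E
```

```text
clock: 5.2
position: [0.4304, 0.133, 0.126]
tool_rot: [3.142, -0.0, 0.221]
force: [0.3, 0.7, 0.5]
grip_width: 0.0595
finger_force: 0.0
clock: 5.7
position: [0.4307, 0.1332, 0.127]
tool_rot: [-3.141, -0.002, 0.221]
force: [-1.6, -0.1, 7.4]
grip_width: 0.0393
finger_force: 40.2
clock: 6.2
position: [0.4307, 0.1333, 0.2848]
tool_rot: [-3.141, -0.004, 0.221]
force: [-0.2, 0.1, -2.5]
grip_width: 0.0395
finger_force: 41.4
0.039529736143589796 41.42354081011945 [-0.21497629  0.08212187 -2.52911423]
slot_a [0.5452 0.1928 0.0892] 0.94
slot_a [0.529  0.2559 0.09  ] 0.78
rest [0.3153 0.3042 0.0372] 0.23
bar_mid [0.616  0.2451 0.1204] 0.76
slot_a [0.5282 0.2609 0.091 ] 0.79
slot_a [0.5476 0.1899 0.0907] 0.58
rest [0.5605 0.1284 0.1316] 0.42
```

View pics/w3.png

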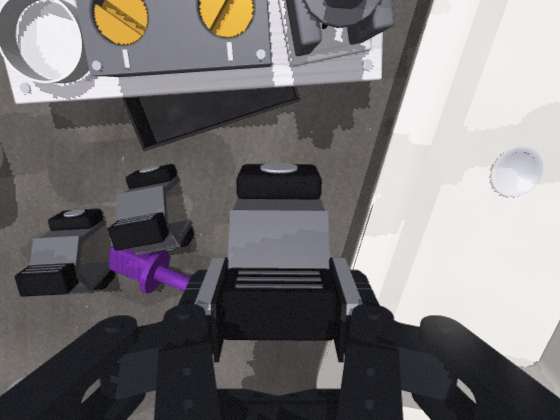

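Saddle A is held at (280,300), flush between the pads. In the same view the screws sit at (120,17) and (228,10), and the plate edge gives a rig yaw of about 0.29. Next I'll measure the rig from closer.

```bash
python3 -m jog '[[[10,-10,-15,0,0,-0.035,0],[15,-10,-15,0,0,-0.034,0],[15,-10,-5,0,0,0,0],[15,-12,0,0,0,0,0],[0,0,0,0,0,0,0]]]'
cat >> h.py <<'E'
def ray(uv,z,p,s=None):
    R,t=cam(p,s);d=R.T@np.linalg.solve(np.array(p["intrinsics"]),[uv[0],uv[1],1]);o=-R.T@t
    return o+d*(z-o[2])/d[2]
def brass(p,s=None):
    h=cv2.cvtColor(p["img"],cv2.COLOR_RGB2HSV);m=cv2.inRange(h,(12,140,90),(32,255,255))
    m=cv2.morphologyEx(m,cv2.MORPH_CLOSE,np.ones((9,9)))
    n,l,S,C=cv2.connectedComponentsWithStats(m);out=[]
    for i in range(1,n):
        if S[i,4]<60: continue
        c=cv2.findContours((l==i).astype(np.uint8),0,2)[0][0];(u,v),r=cv2.minEnclosingCircle(c)
        out.append((S[i,4],round(u,1),round(v,1),round(r,1),np.round(ray((u,v),.0875,p,s),4)))
    return out
E
python3 - <<'E'
from h import *
s=bot.observe();p=bot.grab_frame("wrist");save(p,"w4");print(np.round(s["position"],4),s["tool_rot"],s["qpos"])
t=bot.grab_frame("top");
for b in brass(p,s): print("w",b)
for b in brass(t): print("t",b)
for n in ("bar_mid","slot_a","rest"):
    for d in bot.spot_point(n,p)[:2]: print(n,np.round(d['xyz'],4),round(d['conf'],2))
E
```

```text
clock: 7.1
position: [0.4728, 0.19, 0.315]
tool_rot: [-3.141, 0.001, 0.292]
force: [-0.9, -0.7, -2.0]
grip_width: 0.0393
finger_force: 41.3
[0.4728 0.19   0.315 ] [-3.14064310e+00  7.37209667e-04  2.91512575e-01] [-0.23431657  0.34060727 -0.33451339  1.87420536  0.13396834  0.94907923
 -1.90857813]
w (np.int32(1657), 211.9, 93.1, 23.7, array([0.5257, 0.2588, 0.0875]))
w (np.int32(1619), 302.0, 93.8, 23.3, array([0.5448, 0.1933, 0.0875]))
t (np.int32(416), 380.0, 112.0, 21.1, array([ 0.7998, -0.1296,  0.0875]))
slot_a [0.5271 0.2575 0.0886] 0.64
slot_a [0.5452 0.1897 0.0908] 0.58
```

View pics/w4.png

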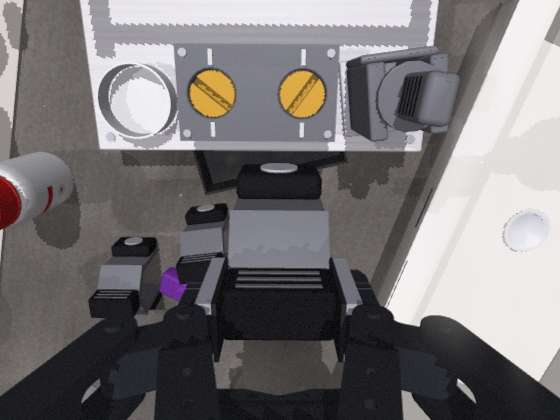

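The wrist view shows screw a at (212,93) and screw b at (302,94), with a turned about +1.0 rad and b about −0.75. The rest and tool are near (400,90) and the cap at (138,98). I can now work out the hang poses.

Run:
```python
from h import *
t=bot.grab_frame("top");save(t,"top3",(180,160,330,280),5)
a=ray((197,217),.12,t);b=ray((293,177),.12,t);print(a,b,(a+b)/2)
go(.6356,.1803,.255,.284)
```

```text
[0.57582361 0.37175896 0.12      ] [0.6449931  0.12447804 0.12      ] [0.61040835 0.2481185  0.12      ]
shift [154.8  53.7  60.6] turn [0.    0.001 0.005] q [-0.23  0.34 -0.33  1.88  0.13  0.95 -1.91] t 7.4
```

View pics/top3.png

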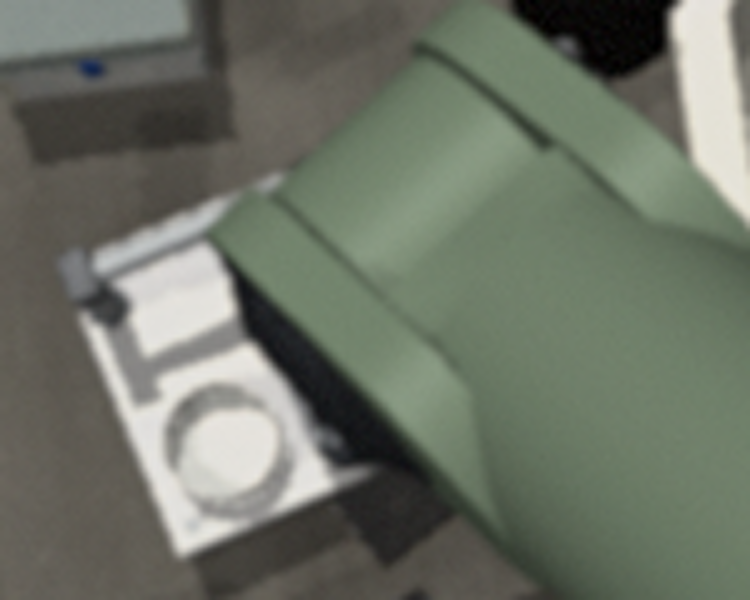

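The arm hides most of the rig in the top view. The left end block shows at (90,285), which agrees with a bar middle of about (0.616, 0.2475).

```bash
python3 -m jog '[[[39,13,0,0,0,0,0],[39,13,0,0,0,0,0],[39,14,0,0,0,0,0],[38,13.5,0,0,0,0.005,0],[0,0,20,0,0,0,0]]]'
python3 -m jog '[[[0,0,30,0,0,0,0],[0,0,15,0,0,0,0],[0,0,0,0,0,0,0],[0,0,0,0,0,0,0]]]'
python3 -m jog '[[[0,0,15,0,0,0,0],[0,0,15,0,0,0,0],[0,0,10,0,0,0,0],[0,0,10,0,0,0,0],[0,0,0,0,0,0,0]]]'
python3 -m jog '[[[0,0,4,0,0,0,0],[0,0,3,0,0,0,0],[0,0,2,0,0,0,0],[0,0,0,0,0,0,0]]]'
python3 -c "
from h import *
go(.6356,.1803,.193,.284);s=bot.observe();print(s['force'])"
```

```text
clock: 7.9
position: [0.6405, 0.1797, 0.2969]
tool_rot: [3.141, -0.005, 0.281]
force: [-2.2, 0.1, -2.4]
grip_width: 0.0391
finger_force: 41.3
clock: 8.3
position: [0.6362, 0.1812, 0.2518]
tool_rot: [-3.142, -0.001, 0.285]
force: [-0.6, 0.2, -2.2]
grip_width: 0.0398
finger_force: 41.3
clock: 8.8
position: [0.6357, 0.1811, 0.1993]
tool_rot: [-3.142, 0.002, 0.285]
force: [0.1, 0.2, -1.3]
grip_width: 0.0398
finger_force: 41.4
clock: 9.2
position: [0.6364, 0.1814, 0.1973]
tool_rot: [3.141, -0.003, 0.284]
force: [-28.8, -9.2, 70.6]
grip_width: 0.0395
finger_force: 82.8
shift [-1.1  0.8  4.3] turn [ 0.001 -0.003  0.   ] q [-0.2   0.7  -0.26  1.58  0.22  0.89 -1.83] t 9.2
[-28.80874674  -9.22377847  70.6039171 ]
```

```bash
python3 -m jog '[[[0,0,-8,0,0,0,0],[-5,0,0,0,0,0,0],[0,0,0,0,0,0,0],[0,0,3,0,0,0,0],[0,0,0,0,0,0,0]]]'
python3 -m jog '[[[0,0,2,0,0,0,0],[0,0,0,0,0,0,0],[0,0,0,0,0,0,0]]]'
python3 -m jog '[[[0,0,2,0,0,0,0],[0,0,0,0,0,0,0],[0,0,0,0,0,0,0]]]'
```

```text
clock: 9.7
position: [0.6312, 0.1798, 0.1979]
tool_rot: [3.141, -0.0, 0.285]
force: [-9.1, -3.6, 24.7]
grip_width: 0.0392
finger_force: 56.4
clock: 10.0
position: [0.6313, 0.1798, 0.1975]
tool_rot: [3.141, -0.001, 0.284]
force: [-19.8, -7.3, 47.7]
grip_width: 0.04
finger_force: 70.3
clock: 10.3
position: [0.6314, 0.1799, 0.1972]
tool_rot: [3.141, -0.002, 0.284]
force: [-28.2, -10.1, 73.4]
grip_width: 0.0395
finger_force: 83.0
```

The contact height doesn't change with x, so it's the fingertips touching the bar (reach about 70 mm at this opening), not the saddle roof. The saddle is only about 4 mm above seating. I'll unload, centre and release it, then grip the next ones higher.

```bash
python3 -m jog '[[[2,0,-6,0,0,0,0],[0,0,0,0,0,0,0],[0,0,0,0,0,0,0.3],[0,0,0,0,0,0,0.5],[0,0,0,0,0,0,0.62]]]'
python3 -m jog '[[[0,0,0,0,0,0,0.66],[0,0,0,0,0,0,0.66],[0,0,0,0,0,0,0.66],[0,0,-10,0,0,0,0.66],[0,0,-20,0,0,0,0.66]]]'
python3 -m jog '[[[0,0,-40,0,0,0,0.66],[0,0,-30,0,0,0,0.66],[-20,0,0,0,0,0,0.8],[-20,0,0,0,0,0,0.8],[0,0,0,0,0,0,0.8]]]'
python3 - <<'E'
from h import *
s=bot.observe();p=bot.grab_frame("wrist");save(p,"w5")
for n in ("head1","bar_mid"):
    for d in bot.spot_point(n,p)[:2]: print(n,np.round(d['xyz'],4),round(d['conf'],2))
for d in bot.trace("saddle1",p)[:2]:
    r=d["region"];print(d["conf"],np.argwhere(r).mean(0),fit(p,s,r,.634,.18,.066,[.284]))
E
```

```text
clock: 10.8
position: [0.633, 0.1803, 0.1983]
tool_rot: [-3.142, 0.001, 0.285]
force: [0.5, -0.0, -1.1]
grip_width: 0.0528
finger_force: 0.0
clock: 11.3
position: [0.6326, 0.1802, 0.2286]
tool_rot: [-3.142, 0.002, 0.285]
force: [0.0, 0.8, 0.3]
grip_width: 0.0563
finger_force: 0.0
clock: 11.8
position: [0.5933, 0.1686, 0.3002]
tool_rot: [3.141, -0.0, 0.285]
force: [0.3, 0.1, -0.3]
grip_width: 0.0684
finger_force: 0.0
head1 [0.6403 0.1828 0.1043] 0.96
bar_mid [0.6179 0.2514 0.1219] 0.57
0.94 [359.15987461 183.87460815] (array([0.634, 0.18 , 0.284]), np.float64(-0.0))
0.83 [117.8408998  278.87552829] (array([0.6448, 0.1837, 0.2532]), np.float64(0.877))
```

View pics/w5.png

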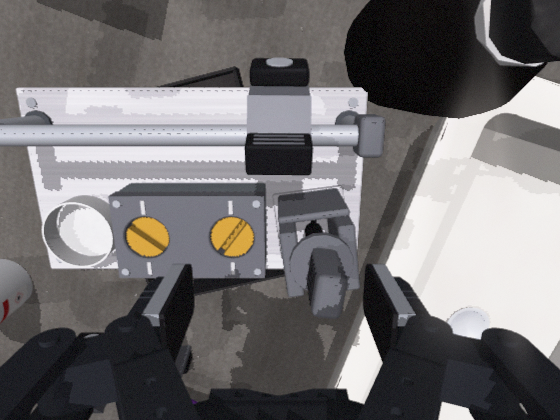

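Run:
```python
from h import *
s=bot.observe();p=bot.grab_frame("wrist")
c,n=np.cos(.284),np.sin(.284)
o=np.array([.6160,.2475,.12])
def rig(X): d=X-o;return np.round([d[0]*c+d[1]*n,-d[0]*n+d[1]*c],4)
for uv in((100,134.5),(200,135),(335,134.5)): print("bar",rig(ray(uv,.12,p,s)))
for b in brass(p,s): print(b, rig(b[4]))
print("endblk",rig(ray((371,136),.12,p,s)))
for q,e in (("saddle1",.284),):
  for d in bot.trace(q,p)[:3]:
    r=d["region"];v,u=np.argwhere(r).mean(0);print(u,v)
    if u>200:
      f=fit(p,s,r,.64,.183,.066,[.2,.284,.35]);print(f,rig(np.array([*f[0][:2],0])))
print("block top centre",rig(ray((280,140),.15,p,s)))
t=bot.grab_frame("top")
for d in bot.trace("saddle1",t)[:4]:
    r=d["region"];v,u=np.argwhere(r).mean(0)
    f0=(.374,.233) if abs(u-265)<12 else (.315,.302)
    if u<280: print(u,v,fit(t,None,r,*f0,0,np.arange(.1,.7,.1)))
go(.3745,.2335,.2,.428)
```

```text
bar [0.0038 0.0478]
bar [ 0.0034 -0.0177]
bar [ 0.0038 -0.1061]
(np.int32(1289), 147.1, 240.2, 21.7, array([0.5245, 0.2592, 0.0875])) [-0.0846  0.0369]
(np.int32(1290), 232.2, 238.8, 21.3, array([0.5449, 0.1936, 0.0875])) [-0.0834 -0.0318]
endblk [ 0.0028 -0.1297]
279.14277473319873 127.18430920103836
(array([0.6404, 0.1821, 0.2588]), np.float64(0.858)) [ 0.0051 -0.0696]
184.18910256410257 360.3076923076923
93.15837104072398 398.65158371040724
block top centre [ 0.0042 -0.07  ]
240.25541125541125 321.32034632034635 (array([0.3138, 0.3018, 0.2543]), np.float64(0.778))
264.97902097902096 293.7435897435897 (array([0.3721, 0.2332, 0.4963]), np.float64(0.789))
273.06 196.57 (array([0.374, 0.233, 0.1  ]), np.float64(-0.0))
shift [-193.5 -123.6   98.8] turn [-0.     0.    -0.143] q [-0.18  0.53 -0.29  1.61  0.17  1.03 -1.8 ] t 12.2
```

Saddle A hangs level on the bar at (280,130), at rig y −70 mm. The measured bar line puts the bar middle at (0.6195, 0.2485). Now saddle B.

```bash
python3 -m jog '[[[-40,-25,0,0,0,0,0.8],[-40,-25,0,0,0,0,0.8],[-40,-25,0,0,0,0,0.8],[-40,-25,0,0,0,0,0.8],[-33.5,-23.5,20,0,0,-0.05,0.8]]]'
python3 -m jog '[[[0,0,40,0,0,-0.093,0.8],[0,0,30,0,0,0,0.8],[0,0,0,0,0,0,0.8],[0,0,0,0,0,0,0.8],[0,0,0,0,0,0,0.8]]]'
python3 - <<'E'
from h import *
s=bot.observe();p=bot.grab_frame("wrist");save(p,"w6");print(s["tool_rot"])
for d in bot.spot_point("head1",p)[:3]: print(np.round(d['xyz'],4),round(d['conf'],2))
for d in bot.trace("saddle1",p)[:3]:
    r=d["region"];v,u=np.argwhere(r).mean(0);print(u,v,r.sum())
    if 200<u<360: print(fit(p,s,r,.3745,.2335,0,np.arange(.1,.7,.1)))
go(.3745,.2335,.1335,.428)
E
```

```text
clock: 12.7
position: [0.373, 0.234, 0.2803]
tool_rot: [-3.141, -0.003, 0.335]
force: [0.4, 0.4, -1.0]
grip_width: 0.0686
finger_force: 0.0
clock: 13.2
position: [0.375, 0.2337, 0.2102]
tool_rot: [-3.141, -0.002, 0.427]
force: [0.3, -0.3, -0.2]
grip_width: 0.0683
finger_force: 0.0
[-3.14129884e+00 -1.67536006e-03  4.27064615e-01]
[0.3134 0.3048 0.0394] 0.77
[0.3736 0.2358 0.0444] 0.59
144.22449243501876 232.19979309452992 7733
277.62681009515927 198.58226451523927 7251
(array([0.3743, 0.2339, 0.4149]), np.float64(0.825))
shift [-0.5 -0.2 76.4] turn [-0.    -0.002 -0.001] q [-0.39  0.4  -0.37  2.14  0.24  0.64 -2.07] t 13.35
```

View pics/w6.png

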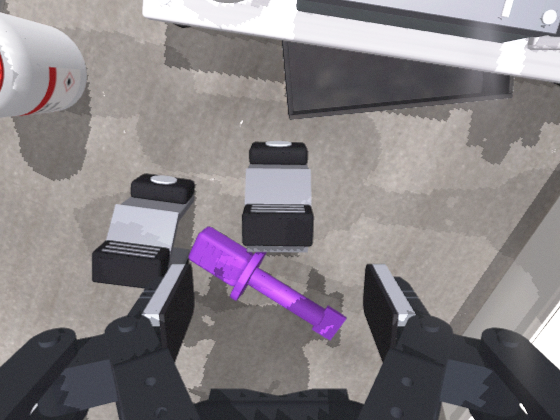

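Saddle B is centred at (278,200) with the purple decoy lying behind it, low enough for the fingers to clear.

```bash
python3 -m jog '[[[0,0,25,0,0,0,0.8],[0,0,25,0,0,0,0.8],[0,0,16,0,0,0,0.8],[0,0,10.5,0,0,0,0.8],[0,0,0,0,0,0,0.3]]]'
python3 -m jog '[[[0,0,0,0,0,0,0],[0,0,0,0,0,0,0],[0,0,0,0,0,0,0],[0,0,0,0,0,0,0],[0,0,0,0,0,0,0]]]' 40
python3 -m jog '[[[0,0,-20,0,0,0,0],[0,0,-35,0,0,0,0],[0,0,-45,0,0,0,0],[0,0,-45,0,0,0,0],[0,0,-37,0,0,0,0]]]'
python3 -c "
from h import *
go(.6195,.2485,.315,.284)"
```

```text
clock: 13.85
position: [0.3742, 0.2332, 0.1319]
tool_rot: [3.141, 0.001, 0.428]
force: [0.2, 0.2, -0.8]
grip_width: 0.0555
finger_force: 0.0
clock: 14.35
position: [0.3747, 0.2335, 0.1332]
tool_rot: [-3.141, -0.001, 0.428]
force: [-0.9, 0.3, 9.8]
grip_width: 0.0395
finger_force: 41.6
clock: 14.85
position: [0.3742, 0.2332, 0.3172]
tool_rot: [-3.141, -0.002, 0.428]
force: [1.0, -0.6, -2.7]
grip_width: 0.0388
finger_force: 41.1
shift [229.6  87.9   2.6] turn [-0.    -0.002  0.144] q [-0.32  0.23 -0.44  2.03  0.12  0.9  -1.96] t 14.85
```

```bash
python3 -m jog '[[[38,15,0,0,0,0,0],[38,15,0,0,0,0,0],[38,15,0,0,0,0,0],[38,15,0,0,0,0,0],[38,14,0,0,0,0,0]]]'
python3 -m jog '[[[39.6,14,0,0,0,0,0],[0,0,0,0,0,0.072,0],[0,0,0,0,0,0.072,0],[0,0,30,0,0,0,0],[0,0,20,0,0,0,0]]]'
python3 -m jog '[[[0,0,0,0,0,0,0],[0,0,0,0,0,0,0]]]'
python3 -c "
from h import *
go(.6195,.2485,.202,.284)"
```

```text
clock: 15.35
position: [0.5795, 0.2443, 0.3147]
tool_rot: [3.141, -0.0, 0.427]
force: [0.0, 0.7, -1.3]
grip_width: 0.0395
finger_force: 41.1
clock: 15.85
position: [0.6195, 0.2482, 0.2635]
tool_rot: [3.142, 0.0, 0.284]
force: [0.2, -0.3, -1.6]
grip_width: 0.0395
finger_force: 41.1
clock: 16.05
position: [0.6199, 0.2484, 0.2651]
tool_rot: [-3.141, -0.0, 0.284]
force: [0.7, 0.1, -0.0]
grip_width: 0.0394
finger_force: 41.0
shift [-0.3 -0.2 63.1] turn [-0. -0. -0.] q [-0.28  0.64 -0.3   1.5   0.21  1.03 -1.92] t 16.05
```

```bash
python3 -m jog '[[[0,0,20,0,0,0,0],[0,0,20,0,0,0,0],[0,0,15,0,0,0,0],[0,0,8,0,0,0,0],[0,0,0,0,0,0,0]]]'
python3 -m jog '[[[0,0,1.5,0,0,0,0],[0,0,0,0,0,0,0],[0,0,0,0,0,0,0]]]'
```

```text
clock: 16.55
position: [0.6197, 0.2485, 0.2014]
tool_rot: [3.142, 0.001, 0.284]
force: [0.8, 0.3, -1.6]
grip_width: 0.0392
finger_force: 41.1
clock: 16.85
position: [0.6201, 0.2487, 0.2012]
tool_rot: [-3.141, -0.001, 0.284]
force: [-3.0, -0.5, 6.2]
grip_width: 0.0389
finger_force: 42.0
```

```bash
python3 -m jog '[[[0,0,0,0,0,0,0.4],[0,0,0,0,0,0,0.6],[0,0,0,0,0,0,0.64],[0,0,0,0,0,0,0.64],[0,0,0,0,0,0,0.64]]]'
python3 -m jog '[[[0,0,-15,0,0,0,0.64],[0,0,-30,0,0,0,0.64],[0,0,-40,0,0,0,0.64],[-20,0,-15,0,0,0,0.8],[-20,0,0,0,0,0,0.8]]]'
python3 -m jog '[[[0,0,0,0,0,0,0.8]]]'
python3 - <<'E'
from h import *
s=bot.observe();p=bot.grab_frame("wrist");save(p,"w7")
o=np.array([.6195,.2485,.12]);c,n=np.cos(.284),np.sin(.284)
def rig(X): d=X-o;return np.round([d[0]*c+d[1]*n,-d[0]*n+d[1]*c],4)
for b in brass(p,s): print(b, rig(b[4]))
for d in bot.spot_point("head1",p)[:5]: print(np.round(d['xyz'],4),round(d['conf'],2),rig(d['xyz']))
go(.3138,.3018,.3,.34)
E
```

```text
clock: 17.35
position: [0.6199, 0.2485, 0.2]
tool_rot: [-3.142, -0.0, 0.284]
force: [-0.4, -0.1, 0.0]
grip_width: 0.0548
finger_force: 0.0
clock: 17.85
position: [0.5817, 0.2376, 0.3035]
tool_rot: [-3.141, -0.005, 0.284]
force: [0.5, 1.1, -0.0]
grip_width: 0.0681
finger_force: 0.0
clock: 17.95
position: [0.58, 0.237, 0.302]
tool_rot: [3.142, -0.001, 0.284]
force: [1.2, 0.6, 0.6]
grip_width: 0.0684
finger_force: 0.0
(np.int32(1256), 234.2, 242.9, 21.0, array([0.5256, 0.2589, 0.0875])) [-0.0872  0.0363]
(np.int32(1256), 317.6, 243.0, 21.0, array([0.5446, 0.1936, 0.0875])) [-0.0873 -0.0317]
[0.6369 0.1803 0.1045] 0.79 [-0.0024 -0.0703]
shift [-239.  -137.     0.8] turn [ 0.    -0.001 -0.056] q [-0.27  0.54 -0.32  1.58  0.19  1.04 -1.92] t 18.05
```

View pics/w7.png

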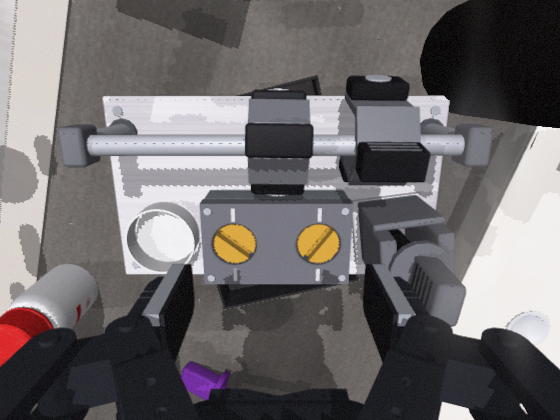

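Saddle B, block at (280,140), looks rotated about the bar compared with A, block at (392,160). It may still be swinging, so I'll wait and look again.

```bash
python3 -m jog '[[[0,0,0,0,0,0,0.8],[0,0,0,0,0,0,0.8],[0,0,0,0,0,0,0.8],[0,0,0,0,0,0,0.8],[0,0,0,0,0,0,0.8]]]'
python3 - <<'E'
from h import *
s=bot.observe();p=bot.grab_frame("wrist");save(p,"w8",(220,60,480,300),2.5)
E
```

```text
clock: 18.55
position: [0.5814, 0.2373, 0.2998]
tool_rot: [-3.142, 0.0, 0.284]
force: [0.2, -0.4, 0.2]
grip_width: 0.0682
finger_force: 0.0
```

View pics/w8.png

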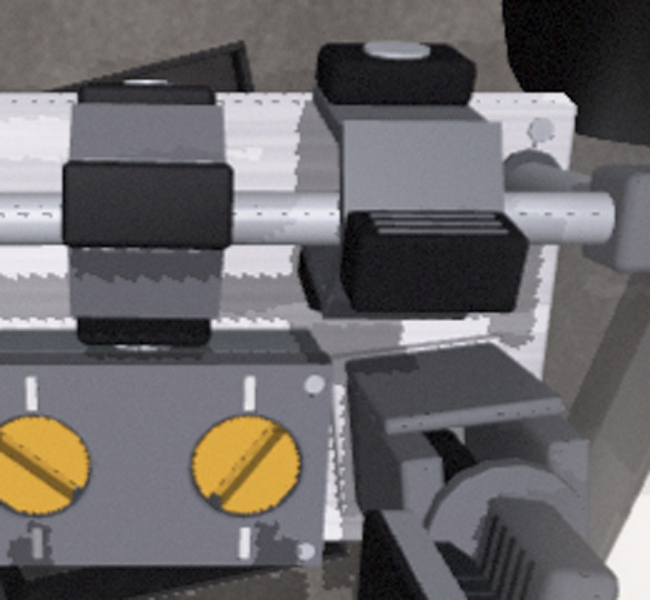

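The saddles are static but slightly tilted on the bar, held by friction. I'll put numbers on each tilt with a silhouette fit.

```bash
cat >> h.py <<'E'
BAR=np.array([.6195,.2485,.12]);RZ=Ro.from_euler("z",.284)
def rig(X): return RZ.inv().apply(np.asarray(X)-BAR)
def silh(s0,th,dx,dz,p,s):
    m=np.zeros((420,560),np.uint8);T=Ro.from_euler("y",th)
    for b in SAD:
        P=np.array([[i,j,k-.054] for i in b[:2] for j in b[2:4] for k in b[4:]])
        P=RZ.apply(T.apply(P)+[dx,s0,dz])+BAR
        cv2.fillConvexPoly(m,cv2.convexHull(np.round(proj(P,p,s)).astype(np.int32)),1)
    return m>0
def fith(p,s,reg,s0):
    from scipy.optimize import minimize
    f=lambda v:-(silh(v[0],v[1],v[2],0,p,s)&reg).sum()/(silh(v[0],v[1],v[2],0,p,s)|reg).sum()
    r=sorted((minimize(f,[s0,a,0],method="Nelder-Mead",options=dict(initial_simplex=np.array([[s0,a,0],[s0+.006,a,0],[s0,a+.1,0],[s0,a,.005]]),maxfev=120)) for a in(-.4,-.2,0,.2,.4)),key=lambda r:r.fun)[0]
    return np.round(r.x,3),round(-r.fun,3)
def hung(p,s):
    for d in bot.trace("saddle1",p)[:5]:
        r=d["region"]
        v,u=np.argwhere(r).mean(0);c=ray((u,v),.12,p,s);k=rig(c)
        if abs(k[0])<.05 and abs(k[1])<.12: print("hung s,tilt,dx,iou",round(d["conf"],2),round(u),round(v),*fith(p,s,r,k[1]))
E
python3 - <<'E'
from h import *
s=bot.observe();p=bot.grab_frame("wrist");hung(p,s)
sc=bot.grab_frame("scene");hung(sc,None)
g=cv2.cvtColor(p["img"],cv2.COLOR_RGB2GRAY)
for s0 in(0,-.07):
    top=RZ.apply([[a,s0+b,.03] for a,b in((0,0),(.01,0),(-.01,0))])+BAR;print(proj(top,p,s).round(1).tolist())
E
```

```text
hung s,tilt,dx,iou 0.76 385 135 [-0.07  -0.2   -0.005] 0.803
hung s,tilt,dx,iou 0.69 252 182 [ 0.046  1.429 -0.002] 0.25
hung s,tilt,dx,iou 0.84 300 188 [-0.063 -0.236 -0.003] 0.404
hung s,tilt,dx,iou 0.57 275 180 [ 0.033 -0.537  0.001] 0.527
[[278.6, 150.6], [278.5, 133.3], [278.6, 167.4]]
[[398.3, 150.4], [399.9, 133.2], [396.7, 167.3]]
```

Both saddles hang but lean: A about −0.25 rad and B about +0.15. My bar estimate was roughly 2 mm too far in x. I'll hang C with the corrected value, then straighten A and B.

```bash
sed -i 's/^BAR=.*/BAR=np.array([.6176,.2479,.12]);RZ=Ro.from_euler("z",.284)/' h.py
python3 -m jog '[[[-40,-23,0,0,0,0,0.8],[-40,-23,0,0,0,0,0.8],[-40,-23,0,0,0,0,0.8],[-40,-23,0,0,0,0,0.8],[-40,-23,0,0,0,0,0.8]]]'
python3 -m jog '[[[-39,-22,20,0,0,-0.056,0.8],[0,0,40,0,0,0,0.8],[0,0,30,0,0,0,0.8],[0,0,0,0,0,0,0.8],[0,0,0,0,0,0,0.8]]]'
python3 - <<'E'
from h import *
s=bot.observe();p=bot.grab_frame("wrist");print(s["tool_rot"],s["position"])
for d in bot.spot_point("head1",p)[:3]: print(np.round(d['xyz'],4),round(d['conf'],2))
for d in bot.trace("saddle1",p)[:3]:
    r=d["region"];v,u=np.argwhere(r).mean(0);print(u,v,r.sum())
    if 200<u<360: print(fit(p,s,r,.3138,.3018,0,np.arange(.1,.7,.1)))
go(.3138,.3018,.1345,.34)
E
```

```text
clock: 19.3
position: [0.3554, 0.2918, 0.3001]
tool_rot: [-3.141, -0.001, 0.284]
force: [0.7, 3.0, 0.1]
grip_width: 0.0684
finger_force: 0.0
clock: 19.8
position: [0.3137, 0.3021, 0.2105]
tool_rot: [3.141, 0.001, 0.34]
force: [0.1, -0.2, 0.3]
grip_width: 0.0684
finger_force: 0.0
[3.14147609e+00 5.52372543e-04 3.39853181e-01] [0.31366851 0.3020603  0.21048972]
[0.315 0.306 0.039] 0.58
278.67337245040517 194.68971779826768 7158
(array([0.3152, 0.3031, 0.2842]), np.float64(0.818))
shift [-0.7  0.4 76.8] turn [-0.001 -0.002 -0.001] q [-0.58  0.39 -0.4   2.15  0.25  0.64 -2.39] t 19.95
```

```bash
python3 -m jog '[[[1.5,-0.5,25,0,0,0.03,0.8],[0,0,25,0,0,0,0.8],[0,0,16,0,0,0,0.8],[0,0,10,0,0,0,0.8],[0,0,0,0,0,0,0.3]]]'
python3 -m jog '[[[0,0,0,0,0,0,0],[0,0,0,0,0,0,0],[0,0,0,0,0,0,0],[0,0,0,0,0,0,0],[0,0,0,0,0,0,0]]]' 40
python3 -m jog '[[[0,0,-20,0,0,0,0],[0,0,-35,0,0,0,0],[0,0,-45,0,0,0,0],[0,0,-45,0,0,0,0],[0,0,-37,0,0,0,0]]]'
python3 - <<'E'
from h import *
X=BAR+RZ.apply([-.0005,.07,0]);print(X);go(X[0],X[1],.315,.284)
E
```

```text
clock: 20.45
position: [0.3149, 0.3029, 0.1338]
tool_rot: [3.141, 0.0, 0.31]
force: [0.6, -0.1, -0.2]
grip_width: 0.0551
finger_force: 0.0
clock: 20.95
position: [0.3152, 0.3031, 0.1349]
tool_rot: [-3.141, -0.001, 0.309]
force: [-0.7, -1.0, 11.0]
grip_width: 0.0392
finger_force: 41.2
clock: 21.45
position: [0.3147, 0.3027, 0.319]
tool_rot: [-3.141, -0.002, 0.31]
force: [0.4, -0.2, -1.0]
grip_width: 0.0391
finger_force: 40.8
[0.59750619 0.31495586 0.12      ]
shift [273.1  74.6   4.5] turn [-0.001 -0.002  0.026] q [-0.55  0.22 -0.4   2.04  0.11  0.9  -2.28] t 21.45
```

```bash
python3 -m jog '[[[40,11,0,0,0,0,0],[40,11,0,0,0,0,0],[40,11,0,0,0,0,0],[40,11,0,0,0,0,0],[40,11,0,0,0,0,0]]]'
python3 -m jog '[[[40,10,0,0,0,0,0],[33,9.5,0,0,0,0.026,0],[0,0,25,0,0,0,0],[0,0,20,0,0,0,0],[0,0,0,0,0,0,0]]]'
python3 -m jog '[[[0,0,0,0,0,0,0],[0,0,0,0,0,0,0]]]'
python3 - <<'E'
from h import *
s=bot.observe();p=bot.grab_frame("wrist")
print("tcp rig",rig(s["position"]).round(4))
for d in bot.trace("saddle1",p)[:4]:
    r=d["region"];v,u=np.argwhere(r).mean(0);print(round(u),round(v),r.sum())
    if abs(u-279)<25 and v>180:
        f=fit(p,s,r,*s["position"][:2],s["position"][2]-.1349,[.2,.284,.35]);print(f,rig([*f[0][:2],0]).round(4))
    elif v<200: print(fith(p,s,r,rig(ray((u,v),.12,p,s))[1]))
for s0 in(0,-.07):
    print(proj(RZ.apply([[a,s0,.03] for a in(.01,-.01)])+BAR,p,s).round(1).tolist())
cv2.imwrite("pics/w9.png",p["img"][:,:,::-1])
go(*(BAR+RZ.apply([-.0005,.07,0]))[:2],.204,.284)
E
```

```text
clock: 21.95
position: [0.5237, 0.311, 0.3167]
tool_rot: [-3.141, -0.001, 0.31]
force: [-0.7, 0.6, -1.1]
grip_width: 0.0395
finger_force: 40.7
clock: 22.45
position: [0.5967, 0.3143, 0.2688]
tool_rot: [3.141, 0.004, 0.284]
force: [-0.1, -0.4, -1.3]
grip_width: 0.0394
finger_force: 40.7
clock: 22.65
position: [0.5979, 0.3153, 0.2726]
tool_rot: [-3.141, -0.002, 0.284]
force: [0.2, 0.1, -0.4]
grip_width: 0.0393
finger_force: 40.7
tcp rig [-1.000e-04  7.020e-02  1.526e-01]
504 202 10194
279 248 15727
(array([0.5979, 0.3151, 0.2814]), np.float64(0.849)) [-1.0e-04  7.0e-02 -1.2e-01]
[[409.0, 213.9], [405.4, 248.0]]
[[538.9, 213.8], [531.6, 247.9]]
shift [-0.5  0.2 68.4] turn [-0.    -0.002 -0.   ] q [-0.4   0.64 -0.28  1.47  0.19  1.05 -2.01] t 22.75
```

```bash
python3 -m jog '[[[0,0,20,0,0,0,0],[0,0,20,0,0,0,0],[0,0,16,0,0,0,0],[0,0,10,0,0,0,0],[0,0,0,0,0,0,0]]]'
python3 -m jog '[[[0,0,3,0,0,0,0],[0,0,0,0,0,0,0],[0,0,0,0,0,0,0]]]'
```

```text
clock: 23.25
position: [0.5972, 0.3149, 0.2039]
tool_rot: [3.141, 0.002, 0.284]
force: [-0.4, 0.5, -0.9]
grip_width: 0.0391
finger_force: 40.7
clock: 23.55
position: [0.5978, 0.3152, 0.2026]
tool_rot: [-3.141, -0.001, 0.284]
force: [0.3, 0.3, -1.7]
grip_width: 0.0391
finger_force: 40.7
```

```bash
python3 -m jog '[[[0,0,2,0,0,0,0],[0,0,0,0,0,0,0],[0,0,0,0,0,0,0]]]'
python3 -m jog '[[[0,0,1,0,0,0,0],[0,0,0,0,0,0,0],[0,0,0,0,0,0,0]]]'
```

```text
clock: 23.85
position: [0.5979, 0.3153, 0.2012]
tool_rot: [-3.141, -0.001, 0.284]
force: [-3.5, -2.0, 11.7]
grip_width: 0.0392
finger_force: 42.0
clock: 24.15
position: [0.5979, 0.3153, 0.2011]
tool_rot: [-3.141, -0.002, 0.284]
force: [-7.6, -5.1, 24.0]
grip_width: 0.0394
finger_force: 43.2
```

```bash
python3 -m jog '[[[0,0,-1.5,0,0,0,0],[0,0,0,0,0,0,0],[0,0,0,0,0,0,0.45],[0,0,0,0,0,0,0.6],[0,0,0,0,0,0,0.64]]]'
python3 -m jog '[[[0,0,0,0,0,0,0.64],[0,0,0,0,0,0,0.64],[0,0,-10,0,0,0,0.64],[0,0,-30,0,0,0,0.64],[0,0,-40,0,0,0,0.64]]]'
python3 -m jog '[[[-30,30,-20,0,0,0,0.64],[-20,38,0,0,0,0,0.64],[0,0,0,0,0,0,0.64],[0,0,0,0,0,0,0.64],[0,0,0,0,0,0,0.64]]]'
python3 - <<'E'
from h import *
s=bot.observe();p=bot.grab_frame("wrist")
print("tcp rig",rig(s["position"]).round(4));hung(p,s)
h=p["img"].astype(int).sum(2)
for s0 in(.07,0,-.07):
    print(s0,proj(RZ.apply([[a,s0,.03] for a in(.01,0,-.01)])+BAR,p,s).round(1).tolist())
    u=int(proj(RZ.apply([0,s0,.03])+BAR,p,s)[0,0]);print(h[60:220:4,u-6:u+7].mean(1).round().astype(int).tolist())
save(p,"w10",(80,40,480,300),2)
E
```

```text
clock: 24.65
position: [0.5976, 0.3151, 0.2003]
tool_rot: [-3.142, -0.0, 0.284]
force: [0.5, 0.1, 0.2]
grip_width: 0.0546
finger_force: 0.0
clock: 25.15
position: [0.597, 0.3148, 0.2806]
tool_rot: [3.141, 0.003, 0.284]
force: [1.2, -0.2, -0.1]
grip_width: 0.0543
finger_force: 0.0
clock: 25.65
position: [0.5686, 0.2366, 0.3008]
tool_rot: [-3.141, -0.0, 0.284]
force: [-0.5, 0.1, -0.4]
grip_width: 0.0549
finger_force: 0.0
tcp rig [-0.0502  0.0028  0.1808]
hung s,tilt,dx,iou 0.81 390 117 [-0.069 -0.19  -0.003] 0.817
hung s,tilt,dx,iou 0.67 283 127 [-0.     0.267 -0.004] 0.857
hung s,tilt,dx,iou 0.64 176 123 [ 0.07   0.03  -0.001] 0.826
0.07 [[161.4, 114.8], [163.0, 132.5], [164.6, 149.7]]
[281, 285, 278, 90, 100, 97, 335, 344, 345, 363, 375, 375, 375, 334, 101, 108, 109, 111, 109, 106, 100, 97, 53, 214, 217, 218, 251, 286, 236, 515, 703, 703, 708, 464, 487, 523, 688, 727, 725, 723]
0 [[283.9, 114.7], [283.8, 132.4], [283.7, 149.6]]
[343, 339, 337, 131, 134, 162, 361, 362, 360, 362, 345, 133, 175, 170, 163, 161, 157, 154, 142, 72, 217, 228, 227, 269, 318, 317, 316, 234, 72, 75, 73, 209, 199, 373, 373, 372, 371, 372, 375, 370]
-0.07 [[406.4, 114.7], [404.7, 132.4], [403.0, 149.6]]
[199, 67, 93, 83, 89, 80, 249, 388, 408, 409, 412, 413, 413, 414, 415, 418, 206, 269, 114, 82, 83, 83, 85, 89, 84, 81, 109, 198, 391, 642, 639, 459, 218, 224, 224, 223, 224, 311, 370, 241]
```

View pics/w10.png

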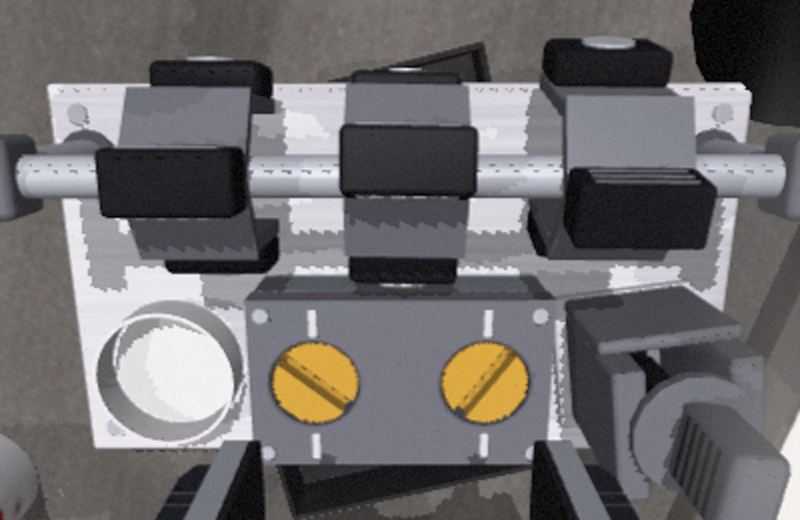

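In this view C, block at (170,180), is upright. B, at (408,160), tilts about +0.25, and A, at (640,210), about −0.25. I'll re-grip B and A in turn and rotate each one level about the bar.

Run:
```python
from h import *
go(*(BAR+RZ.apply([.005,0,0]))[:2],.203,.284)
```

```text
shift [55.3  3.2 97.3] turn [-0.     0.     0.001] q [-0.29  0.52 -0.29  1.62  0.17  1.02 -1.92] t 25.75
```

```bash
python3 -m jog '[[[30,3,0,0,0,0,0.66],[25,0,30,0,0,0,0.66],[0,0,35,0,0,0,0.66],[0,0,22,0,0,0,0.66],[0,0,10.5,0,0,0,0.66]]]'
python3 -m jog '[[[0,0,0,0,0,0,0.3],[0,0,0,0,0,0,0],[0,0,0,0,0,0,0],[0,0,0,0,0,0,0]]]' 30
python3 -m jog '[[[-5.1,0,0,0,0.0625,0,0],[-5.1,0,0,0,0.0625,0,0],[-5.1,0,0,0,0.0625,0,0],[-5.1,0,0.5,0,0.0625,0,0],[0,0,0,0,0,0,0]]]'
python3 -c "
from h import *
s=bot.observe();print(rig(s['position']),s['force'],s['tool_rot'])"
```

```text
clock: 26.25
position: [0.6214, 0.2488, 0.2002]
tool_rot: [3.142, 0.003, 0.285]
force: [0.2, -0.3, 0.3]
grip_width: 0.0563
finger_force: 0.0
clock: 26.65
position: [0.6225, 0.2485, 0.204]
tool_rot: [-3.141, -0.001, 0.284]
force: [0.1, -0.1, -1.1]
grip_width: 0.0393
finger_force: 34.3
clock: 27.15
position: [0.6019, 0.2425, 0.2012]
tool_rot: [3.141, -0.251, 0.284]
force: [0.9, 0.6, -0.3]
grip_width: 0.0391
finger_force: 34.3
[-0.01658758 -0.00081922  0.08123813] [ 0.91437358  0.59610533 -0.29155408] [ 3.14117815 -0.25140662  0.28440836]
```

```bash
python3 -m jog '[[[0,0,0,0,0,0,0.45],[0,0,0,0,0,0,0.6],[0,0,0,0,0,0,0.66],[0,0,0,0,0,0,0.66],[0,0,-10,0,0,0,0.66]]]'
python3 -m jog '[[[0,0,-35,0,0,0,0.66],[0,0,-35,0,-0.125,0,0.66],[0,0,-10,0,-0.126,0,0.66],[0,0,0,0,0,0,0.66],[0,0,0,0,0,0,0.66]]]'
python3 - <<'E'
from h import *
s=bot.observe();p=bot.grab_frame("wrist");hung(p,s)
go(*(BAR+RZ.apply([-.005,-.07,0]))[:2],.203,.284)
E
```

```text
clock: 27.65
position: [0.6003, 0.2418, 0.2094]
tool_rot: [3.141, -0.248, 0.284]
force: [0.2, -0.0, 0.5]
grip_width: 0.0563
finger_force: 0.0
clock: 28.15
position: [0.5838, 0.2368, 0.2844]
tool_rot: [3.141, -0.012, 0.282]
force: [0.5, 0.1, 0.3]
grip_width: 0.0566
finger_force: 0.0
hung s,tilt,dx,iou 0.69 388 145 [-0.07  -0.21  -0.004] 0.801
hung s,tilt,dx,iou 0.65 164 151 [ 0.07   0.052 -0.   ] 0.813
hung s,tilt,dx,iou 0.6 277 152 [-0.001  0.029 -0.001] 0.842
shift [30.5 68.8 81.4] turn [ 0.001 -0.011 -0.001] q [-0.29  0.56 -0.28  1.61  0.18  1.   -1.92] t 28.25
```

```bash
python3 -m jog '[[[15,35,0,0,-0.011,0,0.66],[15.5,34,20,0,0,0,0.66],[0,0,30,0,0,0,0.66],[0,0,20,0,0,0,0.66],[0,0,10.5,0,0,0,0.66]]]'
python3 -m jog '[[[0,0,0,0,0,0,0.3],[0,0,0,0,0,0,0],[0,0,0,0,0,0,0],[0,0,0,0,0,0,0]]]' 30
python3 -m jog '[[[4.6,0,0,0,-0.056,0,0],[4.6,0,0,0,-0.056,0,0],[4.6,0,0,0,-0.056,0,0],[4.6,0,0.5,0,-0.056,0,0],[0,0,0,0,0,0,0]]]'
python3 -c "
from h import *
s=bot.observe();print(rig(s['position']),s['force'],s['tool_rot'])"
python3 -m jog '[[[0,0,0,0,0,0,0.45],[0,0,0,0,0,0,0.6],[0,0,0,0,0,0,0.66],[0,0,0,0,0,0,0.66],[0,0,-10,0,0,0,0.66]]]'
python3 -m jog '[[[0,0,-35,0,0,0,0.66],[-10,0,-35,0,0.112,0,0.66],[-30,0,-10,0,0.112,0,0.66],[-30,0,0,0,0,0,0.66],[0,0,0,0,0,0,0.66]]]'
python3 - <<'E'
from h import *
s=bot.observe();p=bot.grab_frame("wrist");hung(p,s);print(s["position"],s["tool_rot"])
for b in brass(p,s): print(b, rig(b[4]).round(4))
for d in bot.trace("tuner",p)[:2]: print(d["conf"],np.argwhere(d["region"]).mean(0),d["region"].sum())
for n in("tool_mid","tool_tip","rest"):
    for q in("wrist",):
        for d in bot.spot_point(n,p)[:2]: print(n,np.round(d["xyz"],4),round(d["conf"],2),rig(d["xyz"]).round(4))
E
```

```text
clock: 28.75
position: [0.6309, 0.1787, 0.2022]
tool_rot: [3.14, 0.003, 0.283]
force: [0.4, 0.1, 0.3]
grip_width: 0.0564
finger_force: 0.0
clock: 29.15
position: [0.6322, 0.1792, 0.2055]
tool_rot: [3.141, 0.0, 0.283]
force: [0.7, -0.2, -1.1]
grip_width: 0.0389
finger_force: 36.0
clock: 29.65
position: [0.6503, 0.1844, 0.2025]
tool_rot: [3.141, 0.226, 0.283]
force: [0.7, 0.5, 2.3]
grip_width: 0.0394
finger_force: 36.6
[ 0.01360532 -0.07007705  0.08251221] [0.6665853  0.46194545 2.29897283] [3.14081379 0.22605065 0.28271657]
clock: 30.15
position: [0.651, 0.1844, 0.2118]
tool_rot: [3.14, 0.228, 0.283]
force: [0.3, 0.1, -0.5]
grip_width: 0.0562
finger_force: 0.0
clock: 30.65
position: [0.5985, 0.1691, 0.2985]
tool_rot: [3.14, 0.0, 0.283]
force: [0.2, 0.5, 0.6]
grip_width: 0.0562
finger_force: 0.0
hung s,tilt,dx,iou 0.9 171 141 [-0.    0.17  0.  ] 0.815
hung s,tilt,dx,iou 0.84 66 138 [ 0.071  0.031 -0.   ] 0.806
hung s,tilt,dx,iou 0.57 278 130 [-0.07  -0.023  0.005] 0.851
[0.59848857 0.16913854 0.29847327] [3.13982435e+00 4.25862691e-04 2.83065225e-01]
(np.int32(1272), 145.3, 243.9, 21.5, array([0.5246, 0.2592, 0.0875])) [-0.0861  0.0369 -0.0325]
(np.int32(1289), 230.3, 243.2, 21.5, array([0.5443, 0.1936, 0.0875])) [-0.0856 -0.0316 -0.0325]
0.67 [277.87697628 320.26259881] 4048
0.57 [237.19777024  77.92050412] 4126
tool_mid [0.5634 0.1327 0.1175] 0.98 [-0.0843 -0.0954 -0.0025]
```

A and B are now close to level. Next I'll measure the tool in the rest from above it.

```bash
cat >> h.py <<'E'
def silt(x,y,yaw,p,s,z=.056):
    m=np.zeros((420,560),np.uint8);T=Ro.from_euler("z",yaw);a=np.linspace(0,2*np.pi,24)
    ring=lambda r,h:[[r*np.cos(t),r*np.sin(t),h] for t in a]
    for P in([[i,j,k] for i in(-.014,.014) for j in(-.009,.009) for k in(.081,.125)],ring(.022,.075)+ring(.022,.081)):
        P=T.apply(P)+[x,y,z];cv2.fillConvexPoly(m,cv2.convexHull(np.round(proj(P,p,s)).astype(np.int32)),1)
    return m>0
def fitt(p,s,reg,x,y,z=.056,yaws=np.arange(-1.3,1.9,.2)):
    from scipy.optimize import minimize
    f=lambda v:-(silt(*v,p,s,z)&reg).sum()/max(1,(silt(*v,p,s,z)|reg).sum())
    r=sorted((minimize(f,[x,y,w],method="Nelder-Mead",options=dict(initial_simplex=np.array([[x,y,w],[x+.005,y,w],[x,y+.005,w],[x,y,w+.15]]),maxfev=90)) for w in yaws),key=lambda r:r.fun)
    return [(np.round(q.x,4),round(-q.fun,3)) for q in r[:3]]
E
python3 -c "
from h import *
go(*(BAR+RZ.apply([-.095,-.095,0]))[:2],.32,.284)"
```

```text
shift [-57.8  25.1 -24. ] turn [ 0.001  0.002 -0.001] q [-0.18  0.54 -0.28  1.6   0.17  1.03 -1.8 ] t 30.95
```

```bash
python3 -m jog '[[[-29,12,-12,0,0,0,0.66],[-29,13,-12,0,0,0,0.66],[0,0,0,0,0,0,0.66],[0,0,0,0,0,0,0.66],[0,0,0,0,0,0,0.66]]]'
python3 - <<'E'
from h import *
s=bot.observe();p=bot.grab_frame("wrist");hung(p,s);print(rig(s["position"]),s["tool_rot"])
for b in brass(p,s): print(b, rig(b[4]).round(4))
for d in bot.trace("tuner",p)[:2]:
    r=d["region"];v,u=np.argwhere(r).mean(0);print(round(d["conf"],2),round(u),round(v),r.sum())
    if 200<u<360: 
        for f in fitt(p,s,r,.5634,.1327): print(f)
for n in("tool_mid","rest"):
        for d in bot.spot_point(n,p)[:2]: print(n,np.round(d["xyz"],4),round(d["conf"],2),rig(d["xyz"]).round(4))
save(p,"w11",(200,60,360,300),2.4)
E
```

```text
clock: 31.45
position: [0.5528, 0.1305, 0.3199]
tool_rot: [3.141, 0.002, 0.283]
force: [-0.1, 0.1, -0.0]
grip_width: 0.0559
finger_force: 0.0
hung s,tilt,dx,iou 0.68 241 52 [-0.07  -0.419  0.004] 0.949
hung s,tilt,dx,iou 0.61 138 59 [-0.001  0.162  0.001] 0.833
hung s,tilt,dx,iou 0.57 43 57 [0.076 0.115 0.004] 0.852
[-0.09513266 -0.09452233  0.19986246] [3.14112096e+00 2.13137965e-03 2.83434685e-01]
(np.int32(1341), 118.4, 170.0, 22.2, array([0.5257, 0.2588, 0.0875])) [-0.0852  0.0362 -0.0325]
(np.int32(1329), 201.4, 169.7, 21.5, array([0.5449, 0.1937, 0.0875])) [-0.085  -0.0317 -0.0325]
0.87 123 327 587
0.83 284 187 3450
(array([0.5635, 0.1293, 0.0758]), np.float64(0.952))
(array([0.5638, 0.1295, 0.271 ]), np.float64(0.944))
(array([ 0.5637,  0.1289, -0.1083]), np.float64(0.939))
tool_mid [0.5044 0.3229 0.0456] 0.71 [-0.0877  0.1037 -0.0744]
rest [ 0.4813 -0.0839  0.0035] 0.55 [-0.2238 -0.2803 -0.1165]
```

View pics/w11.png

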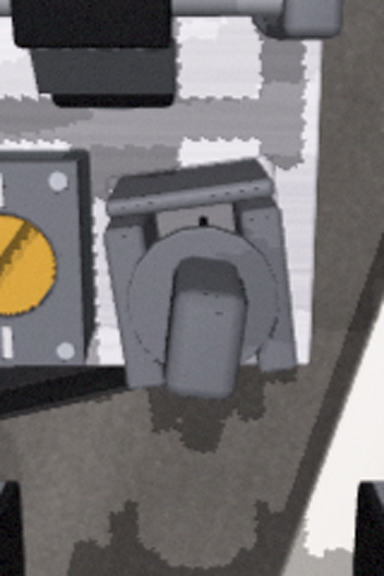

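The wrist crop shows the tool in its rest at (205,300), with handle faces turned to a yaw of about 0.14. The silhouette fit puts it at (0.5636, 0.1293). Time to grip it.

```bash
python3 -c "
from h import *
go(.5636,.1293,.217,.14)"
python3 -m jog '[[[10,4,20,0,0,0.07,0.66],[0,0,30,0,0,0.073,0.66],[0,0,0,0,0,0,0.66],[0,0,0,0,0,0,0.66]]]'
python3 -c "
from h import *
go(.5636,.1293,.217,.14)
s=bot.observe();p=bot.grab_frame('wrist')
for d in bot.trace('tuner',p)[:2]:
    r=d['region'];v,u=np.argwhere(r).mean(0);print(round(d['conf'],2),round(u),round(v),r.sum())
    if 200<u<360: 
        for f in fitt(p,s,r,.5634,.1297): print(f)
"
```

```text
shift [ 10.8   4.  102.8] turn [0.001 0.002 0.143] q [-0.12  0.43 -0.29  1.72  0.14  1.01 -1.75] t 31.7
clock: 32.1
position: [0.5628, 0.1291, 0.2706]
tool_rot: [3.14, 0.003, 0.143]
force: [0.1, -0.1, 1.3]
grip_width: 0.0564
finger_force: 0.0
shift [ 0.9 -0.1 53.6] turn [0.001 0.003 0.003] q [-0.15  0.49 -0.25  1.75  0.15  0.92 -1.89] t 32.1
0.88 278 228 5225
(array([0.5633, 0.1293, 0.142 ]), np.float64(0.928))
(array([0.5633, 0.1292, 0.1415]), np.float64(0.927))
(array([0.5634, 0.1295, 0.1568]), np.float64(0.925))
0.41 133 402 112
```

The close fit confirms (0.5633, 0.1293) at yaw 0.142. Descending to grip.

```bash
python3 -m jog '[[[0.5,0,20,0,0.003,0.002,0.66],[0,0,18,0,0,0,0.66],[0,0,10,0,0,0,0.66],[0,0,5,0,0,0,0.66],[0,0,0,0,0,0,0.4]]]'
python3 -m jog '[[[0,0,0,0,0,0,0.2],[0,0,0,0,0,0,0],[0,0,0,0,0,0,0],[0,0,0,0,0,0,0],[0,0,0,0,0,0,0]]]' 60
python3 -m jog '[[[0,0,0,0,0,0,0],[0,0,0,0,0,0,0]]]'
```

```text
clock: 32.7
position: [0.5635, 0.1288, 0.2175]
tool_rot: [3.14, -0.001, 0.138]
force: [0.0, 0.8, 0.4]
grip_width: 0.0427
finger_force: 0.0
clock: 33.2
position: [0.5637, 0.1288, 0.2182]
tool_rot: [3.14, -0.003, 0.138]
force: [-1.3, -1.2, 6.0]
grip_width: 0.0172
finger_force: 58.6
clock: 33.4
position: [0.5637, 0.1289, 0.2182]
tool_rot: [3.14, -0.003, 0.138]
force: [-1.5, -1.6, 7.8]
grip_width: 0.0173
finger_force: 58.6
```

```bash
python3 -m jog '[[[0,0,-10,0,0,0,0],[0,0,-20,0,0,0,0],[0,0,-25,0,0,0,0],[0,0,-25,0,0,0,0],[0,0,-20,0,0,0,0]]]'
cat >> h.py <<'E'
SA=np.array([.5253,.2590,.0875]);SB=np.array([.5447,.1936,.0875])
def slot(p,s,c,name=None):
    """top-down rectified patch (0.25 mm/px, up=rig x, left=rig y) -> slot angle and centre offset"""
    g=np.arange(-80,81)*.00025;P=np.array([[-r,-q,0] for r in g for q in g])
    uv=proj(RZ.apply(P)+c,p,s).astype(np.float32).reshape(161,161,2)
    im=cv2.remap(p["img"],uv[...,0],uv[...,1],cv2.INTER_LINEAR)
    if name: cv2.imwrite("pics/%s.png"%name,im[:,:,::-1])
    h=cv2.cvtColor(im,cv2.COLOR_RGB2HSV);br=cv2.inRange(h,(12,120,80),(32,255,255))
    disk=cv2.morphologyEx(br,cv2.MORPH_CLOSE,np.ones((31,31)))
    (cx,cy),rad=cv2.minEnclosingCircle(max(cv2.findContours(disk,0,2)[0],key=cv2.contourArea))
    yy,xx=np.mgrid[:161,:161];V=h[...,2].astype(float);V-=np.median(V[(br>0)])
    best=None
    for th in np.arange(-1.6,1.6,.01):
        d=(xx-cx)*np.cos(th)-(yy-cy)*np.sin(th)     # distance across the slot
        l=-(xx-cx)*np.sin(th)-(yy-cy)*np.cos(th)
        for off in(-5,-3,-1,1,3,5):
            m=V[(abs(d-off)<9)&(abs(l)<44)].mean()
            if best is None or m<best[0]: best=(m,th,off)
    return "th %.2f off %d dark %.0f centre_err_mm x %.1f y %.1f r %.1f"%(best[1],best[2],best[0],-(cy-80)*.25,-(cx-80)*.25,rad*.25)
E
python3 - <<'E'
from h import *
X=BAR+RZ.apply([-.118,.002,0]);go(X[0],X[1],.31,.284)
E
```

```text
clock: 33.9
position: [0.5633, 0.129, 0.3196]
tool_rot: [3.141, -0.003, 0.138]
force: [0.6, 0.1, -1.3]
grip_width: 0.0175
finger_force: 58.5
shift [-46.9 -95.2   9.4] turn [ 0.001 -0.003 -0.146] q [-0.14  0.44 -0.26  1.7   0.13  1.01 -1.88] t 33.9
```

```bash
python3 -m jog '[[[-15,-30,0,0,0,0,0],[-15,-30,3,0,0,0,0],[-17,-35,6,0,0,-0.073,0],[0,0,0,0,0,-0.073,0],[0,0,0,0,0,0,0]]]'
python3 -m jog '[[[0,0,0,0,0,0,0],[0,0,0,0,0,0,0]]]'
python3 - <<'E'
from h import *
s=bot.observe();p=bot.grab_frame("wrist");hung(p,s);print(rig(s["position"]).round(4),s["tool_rot"])
for b in brass(p,s): print(b, rig(b[4]).round(4))
print("a",slot(p,s,SA,"sa"));print("b",slot(p,s,SB,"sb"))
for d in bot.trace('tuner',p)[:3]:
    r=d['region'];v,u=np.argwhere(r).mean(0);print(round(d['conf'],2),round(u),round(v),r.sum())
save(p,"w12")
E
```

```text
clock: 34.4
position: [0.5032, 0.2172, 0.3089]
tool_rot: [3.14, -0.002, 0.287]
force: [0.3, -0.6, 0.4]
grip_width: 0.0173
finger_force: 58.6
clock: 34.6
position: [0.5041, 0.2157, 0.3084]
tool_rot: [3.14, -0.001, 0.281]
force: [-0.1, 0.4, -1.3]
grip_width: 0.0174
finger_force: 58.6
hung s,tilt,dx,iou 0.9 167 39 [0.07  0.035 0.   ] 0.893
hung s,tilt,dx,iou 0.55 280 42 [-0.001  0.208  0.004] 0.961
[-0.1179  0.0009  0.1884] [ 3.13996959e+00 -1.49622409e-03  2.80821668e-01]
(np.int32(1543), 232.4, 145.1, 22.6, array([0.5257, 0.2587, 0.0875])) [-0.0852  0.0361 -0.0325]
(np.int32(1526), 320.6, 144.7, 22.4, array([0.5447, 0.1935, 0.0875])) [-0.0852 -0.0318 -0.0325]
a th 0.90 off -1 dark -58 centre_err_mm x -0.0 y -0.1 r 21.0
b th -0.63 off 3 dark -45 centre_err_mm x -0.3 y -0.1 r 20.9
0.7 278 281 8337
0.55 204 319 559
```

Run:
```python
from h import *
for n in("sa","sb"):
    im=cv2.imread(f"pics/{n}.png");h=cv2.cvtColor(im,cv2.COLOR_BGR2HSV)[::5,::5]
    for r in h: print("".join("#" if 12<=q[0]<=32 and q[1]>120 and q[2]>140 else "+" if 12<=q[0]<=32 and q[1]>120 else "." if q[2]<140 else "W" for q in r))
```

```text
...............WW................
.................................
................+................
............+#######+#...........
..........#############+.........
.........###############+........
........##################.......
.......+###################......
.......++###################.....
......+++++#################+....
....++++###+#################....
....###+######################...
...+####+####+################...
...+#####++###################...
...########+####+#############...
...#########+###++############+..
...##########+###+++##########+..
...###########++###++#########...
...#############+#############...
...##############+####+#######...
....##############++###++#####...
....################+########....
....+################+####+##....
.....#################+###++.....
.....##################++##......
......+##################+.......
........#################........
.........################........
..........#############..........
...........##########............
.................................
.................................
............
[... 443 characters left out ...]
################+...
...+#################+########...
...#################+#########...
...############+##############...
...###########++##############+..
...###########################...
...##########+###+############...
...#############+#############...
...+##########################...
....###########+##############...
....######+###+##############....
.....####++#################.....
.....######################+.....
......#####################......
.........##+##############.......
..........+##############........
...........############..........
............#########+...........
.................................
.................................
.................................
```

```bash
cat >> h.py <<'E'
def slot2(p,s,c,R=.0135):
    """slot angle: direction whose averaged profile across has most contrast"""
    g=np.arange(-64,65)*.00025;P=np.array([[-r,-q,0] for r in g for q in g])
    uv=proj(RZ.apply(P)+c,p,s).astype(np.float32).reshape(129,129,2)
    V=cv2.cvtColor(cv2.remap(p["img"],uv[...,0],uv[...,1],cv2.INTER_CUBIC),cv2.COLOR_RGB2GRAY).astype(float)
    yy,xx=np.mgrid[-64:65,-64:65];ok=np.hypot(xx,yy)<R/.00025;S=[]
    ths=np.arange(-1.57,1.57,.01)
    for th in ths:
        d=np.round((xx*np.cos(th)-yy*np.sin(th))/2).astype(int)[ok];d-=d.min()
        n=np.bincount(d);m=np.bincount(d,V[ok])/np.maximum(n,1);S.append((n*(m-V[ok].mean())**2).sum())
    S=np.array(S);k=S.argmax();th=ths[k]
    d=np.round((xx*np.cos(th)-yy*np.sin(th))/4).astype(int)[ok];d0=d.min();n=np.bincount(d-d0)
    return round(th,2),round(S.max()/np.median(S),1),"prof(mm right of slot line)",dict(zip(((np.arange(len(n))+d0)).tolist(),(np.bincount(d-d0,V[ok])/n).astype(int).tolist()))
E
python3 - <<'E'
from h import *
s=bot.observe();p=bot.grab_frame("wrist")
print("a",slot2(p,s,SA));print("b",slot2(p,s,SB))
E
```

```text
a (np.float64(0.91), np.float64(16.8), 'prof(mm right of slot line)', {-13: 171, -12: 172, -11: 172, -10: 172, -9: 172, -8: 172, -7: 172, -6: 172, -5: 172, -4: 171, -3: 134, -2: 98, -1: 135, 0: 148, 1: 127, 2: 105, 3: 138, 4: 172, 5: 172, 6: 172, 7: 172, 8: 173, 9: 172, 10: 172, 11: 172, 12: 171, 13: 172})
b (np.float64(-0.64), np.float64(16.6), 'prof(mm right of slot line)', {-13: 172, -12: 172, -11: 172, -10: 172, -9: 172, -8: 172, -7: 172, -6: 173, -5: 172, -4: 173, -3: 157, -2: 114, -1: 131, 0: 150, 1: 151, 2: 118, 3: 114, 4: 164, 5: 172, 6: 172, 7: 172, 8: 172, 9: 172, 10: 172, 11: 172, 12: 172, 13: 172})
```

Slot a reads +0.91 and slot b −0.64, both centred within about 0.5 mm. Next I'll check where the tool really sits in the hand with the same camera.

Run:
```python
from h import *
s=bot.observe();p=bot.grab_frame("wrist")
M=np.linalg.inv(p["tool_from_camera"]);K=np.array(p["intrinsics"])
def pj(X): c=M[:3,:3]@np.array(X)+M[:3,3];u=K@c;return (u[:2]/u[2]).round(1).tolist()
for X in((.012,0,.162),(-.012,0,.162),(.012,0,.146),(.0075,0,.146),(.022,0,.084),(.014,.009,.037),(.014,.009,.081),(0,.022,.084),(0,-.022,.084)): print(X,pj(X))
r=[d for d in bot.trace('tuner',p) if abs(np.argwhere(d["region"])[:,1].mean()-278)<20][0]["region"]
for v in range(170,420,6):
    u=np.flatnonzero(r[v]);
    if len(u): print(v,u.min(),u.max(),len(u),end="; ")
print(np.argwhere(r)[:,0].min())
im=p["img"][180:232:2,262:296:2].mean(2).astype(int)
for row in im: print(" ".join("%3d"%x for x in row))
```

```text
(0.012, 0, 0.162) [278.7, 190.8]
(-0.012, 0, 0.162) [278.8, 226.1]
(0.012, 0, 0.146) [278.8, 197.9]
(0.0075, 0, 0.146) [278.8, 205.1]
(0.022, 0, 0.084) [278.9, 216.2]
(0.014, 0.009, 0.037) [307.1, 287.9]
(0.014, 0.009, 0.081) [299.7, 236.0]
(0, 0.022, 0.084) [327.8, 262.3]
(0, -0.022, 0.084) [230.0, 262.4]
194 277 280 4; 200 276 280 5; 206 276 280 5; 212 269 288 20; 218 266 290 25; 224 253 303 51; 230 243 313 71; 236 239 318 80; 242 235 321 87; 248 233 324 92; 254 231 325 95; 260 231 326 62; 266 230 327 62; 272 256 301 46; 278 255 302 48; 284 254 303 50; 290 253 304 52; 296 253 304 52; 302 253 304 52; 308 253 305 53; 314 252 304 53; 320 252 304 53; 326 253 303 51; 332 254 303 50; 338 254 303 50; 344 253 303 51; 350 255 302 48; 356 257 299 43; 193
121 123 125 125 123 121 125 121 122 123 123 120 126 121 123 124 121
122 122 125 124 124 122 122 125 121 122 123 120 123 124 123 123 121
123 122 123 121 123 125 122 120 124 123 122 122 124 122 123 120 124
123 124 122 123 121 123 124 121 120 122 124 124 123 125 122 124 125
124 122 123 123 123 121 123 123 124 123 123 121 121 122 123 120 122
139
[... 724 characters left out ...]
  18  19  22  18  24
 51  41  25  26  17  22  19  13  17  13  17  15  17  18  31  21  24
 14  26  20  17  18  18  24  14  16  13  15  20  15  17  28  25  27
 23  21  31  18  11  18  18  19  22  26   5  16  17  14  35  37  44
 27  22  22  21  35  61  65  68  73  67  66  67  36  22  27  54  55
 69  64  68  72  74  75  73  75  79  79  76  72  73  75  69  77  81
 79  73  77  83  90 116 129 131 131 131 134 119  95  78  63  73  76
115 128 133 130 126 126 124 121 120 124 121 122 127 128 126 128 120
125 123 122 121 124 123 124 123 123 123 124 123 123 121 121 123 124
125 123 122 123 124 123 124 120 124 125 122 125 125 121 123 127 121
123 124 123 123 123 118 124 124 122 122 124 125 122 120 125 124 123
```

The blade tip is within about 1 px of its prediction, so the tool is on axis. Now I'll turn to slot a's angle.

```bash
python3 -m jog '[[[0,0,0,0,0,-0.13,0],[0,0,0,0,0,-0.13,0],[0,0,0,0,0,-0.13,0],[0,0,0,0,0,-0.13,0],[0,0,0,0,0,-0.13,0]]]'
python3 -m jog '[[[0,0,0,0,0,-0.13,0],[0,0,0,0,0,-0.13,0],[0,0,0,0,0,0,0],[0,0,0,0,0,0,0]]]'
python3 -c "
from h import *
go(.5255,.2589,.262,1.194)"
```

```text
clock: 35.4
position: [0.5037, 0.2164, 0.3081]
tool_rot: [3.14, -0.0, 0.939]
force: [-0.6, -0.5, -0.2]
grip_width: 0.0176
finger_force: 58.6
clock: 35.8
position: [0.5037, 0.2163, 0.3081]
tool_rot: [3.14, 0.0, 1.19]
force: [-0.3, -0.8, -0.8]
grip_width: 0.0173
finger_force: 58.6
shift [47.6  4.3 46.1] turn [ 0.002  0.    -0.004] q [-0.13  0.43 -0.52  1.78  0.25  0.99 -1.13] t 35.8
```

```bash
python3 -m jog '[[[24,2,10,0.002,0,-0.004,0],[23.6,2.3,20,0,0,0,0],[0,0,16,0,0,0,0],[0,0,0,0,0,0,0],[0,0,0,0,0,0,0]]]'
python3 -c "
from h import *
go(.5255,.2589,.243,1.194)
s=bot.observe();p=bot.grab_frame('wrist')
for b in brass(p,s): print(b, rig(b[4]).round(4))
hung(p,s)"
```

```text
clock: 36.3
position: [0.525, 0.259, 0.2624]
tool_rot: [-3.141, 0.001, 1.196]
force: [-0.0, 0.8, -0.9]
grip_width: 0.0171
finger_force: 58.6
shift [ 0.1  0.5 19.4] turn [-0.     0.001  0.002] q [-0.21  0.55 -0.5   1.73  0.31  0.95 -1.21] t 36.3
(np.int32(1480), 279.3, 202.8, 25.3, array([0.5255, 0.2589, 0.0875])) [-0.0853  0.0364 -0.0325]
(np.int32(896), 339.4, 273.4, 21.4, array([0.5463, 0.1935, 0.0875])) [-0.0837 -0.0322 -0.0325]
hung s,tilt,dx,iou 0.97 361 85 [ 0.07   0.031 -0.006] 0.803
hung s,tilt,dx,iou 0.81 427 185 [-0.     0.145  0.   ] 0.761
hung s,tilt,dx,iou 0.64 491 265 [-0.072 -0.149 -0.001] 0.743
hung s,tilt,dx,iou 0.41 318 157 [ 0.057  1.053 -0.042] 0.255
```

```bash
python3 -m jog '[[[0,0.4,8,0,0,0,0],[0,0,5,0,0,0,0],[0,0,0,0,0,0,0],[0,0,0,0,0,0,0]]]'
python3 -m jog '[[[0,0,2,0,0,0,0],[0,0,2,0,0,0,0],[0,0,0,0,0,0,0],[0,0,0,0,0,0,0]]]'
python3 -m jog '[[[0,0,1.5,0,0,0,0],[0,0,0,0,0,0,0],[0,0,0,0,0,0,0]]]'
```

```text
clock: 36.8
position: [0.5254, 0.259, 0.2491]
tool_rot: [-3.141, 0.001, 1.198]
force: [0.5, 0.1, -0.7]
grip_width: 0.017
finger_force: 58.6
clock: 37.2
position: [0.5254, 0.2591, 0.2451]
tool_rot: [-3.141, 0.0, 1.198]
force: [0.2, 0.0, -1.0]
grip_width: 0.0171
finger_force: 58.6
clock: 37.5
position: [0.5254, 0.2591, 0.2436]
tool_rot: [-3.141, 0.0, 1.198]
force: [-0.5, 0.5, -0.9]
grip_width: 0.0172
finger_force: 58.6
```

```bash
python3 -m jog '[[[0,0,0,0,0,0.07,0],[0,0,0,0,0,0.07,0],[0,0,0,0,0,0.07,0],[0,0,0,0,0,0.07,0],[0,0,0,0,0,0.07,0]]]'
python3 -c "
from h import *
s=bot.observe();print(s['force'],s['moment'],s['tool_rot'],s['position'])"
python3 -m jog '[[[0,0,0,0,0,0.07,0],[0,0,0,0,0,0.07,0],[0,0,0,0,0,0.07,0],[0,0,0,0,0,0.07,0],[0,0,0,0,0,0.07,0]]]'
python3 -m jog '[[[0,0,0,0,0,0.07,0],[0,0,0,0,0,0.07,0],[0,0,0,0,0,0.07,0],[0,0,0,0,0,0.065,0],[0,0,0,0,0,0,0]]]'
python3 -c "
from h import *
s=bot.observe();print(s['force'],s['moment'],s['tool_rot'],s['position'])"
```

```text
clock: 38.0
position: [0.5256, 0.2588, 0.2437]
tool_rot: [3.141, 0.0, 0.845]
force: [0.8, -1.1, -0.6]
grip_width: 0.0174
finger_force: 58.7
[ 0.83605032 -1.10518824 -0.60952065] [-0.36095747 -0.44202465  0.02910725] [3.14123682e+00 4.04656041e-04 8.44954894e-01] [0.52563923 0.25882101 0.24365501]
clock: 38.5
position: [0.5257, 0.2587, 0.2437]
tool_rot: [3.141, 0.0, 0.495]
force: [1.7, -1.4, -1.5]
grip_width: 0.0173
finger_force: 58.7
clock: 39.0
position: [0.5256, 0.2588, 0.2436]
tool_rot: [3.141, 0.0, 0.222]
force: [2.1, -2.5, -1.6]
grip_width: 0.0174
finger_force: 58.6
[ 2.14739866 -2.45385135 -1.58245543] [-0.6618561  -0.41243331  0.05181197] [3.14085018e+00 1.99757090e-04 2.21715324e-01] [0.52557164 0.25881054 0.24363357]
```

```bash
python3 -m jog '[[[0,0,-8,0,0,0,0],[0,0,-20,0,0,0,0],[0,0,-30,0,0,0,0],[-30,0,0,0,0,0,0],[0,0,0,0,0,0,0]]]'
python3 -m jog '[[[0,0,0,0,0,0,0],[0,0,0,0,0,0,0]]]'
python3 - <<'E'
from h import *
s=bot.observe();p=bot.grab_frame("wrist")
for b in brass(p,s): print(b)
print("a",slot2(p,s,SA)[:2],slot2(p,s,SA,.011)[:2]);print("b",slot2(p,s,SB)[:2])
M=np.linalg.inv(p["tool_from_camera"])
im=p["img"][180:206:2,262:296:2].mean(2).astype(int)
E
```

```text
clock: 39.5
position: [0.4941, 0.2524, 0.303]
tool_rot: [-3.141, -0.0, 0.226]
force: [-0.0, 0.1, -0.4]
grip_width: 0.0174
finger_force: 58.8
clock: 39.7
position: [0.4966, 0.2526, 0.3018]
tool_rot: [-3.142, 0.0, 0.224]
force: [-0.1, -0.3, -1.3]
grip_width: 0.0172
finger_force: 58.8
(np.int32(1604), 369.5, 144.0, 23.4, array([0.5449, 0.1936, 0.0875]))
(np.int32(1592), 279.3, 149.6, 22.8, array([0.5258, 0.2588, 0.0875]))
a (np.float64(0.08), np.float64(11.2)) (np.float64(0.08), np.float64(13.6))
b (np.float64(-0.64), np.float64(16.0))
```

Trimmer a moved from 0.91 to 0.08, which puts the blade lag at about 0.14. I'll reinsert and take it the rest of the way.

```bash
python3 -m jog '[[[0,0,0,0,0,-0.13,0],[0,0,0,0,0,0,0],[0,0,0,0,0,0,0]]]'
python3 -c "
from h import *
go(.5255,.2589,.249,.356)"
```

```text
clock: 40.05
position: [0.4964, 0.2524, 0.3014]
tool_rot: [-3.142, 0.001, 0.35]
force: [0.8, -0.5, -0.6]
grip_width: 0.0174
finger_force: 58.7
shift [29.6  3.8 52.3] turn [-0.     0.001 -0.006] q [-0.36  0.43 -0.3   1.77  0.15  0.96 -1.93] t 40.05
```

```bash
python3 -m jog '[[[15,2,0,0,0,-0.006,0],[14.6,1.8,10,0,0,0,0],[0,0,25,0,0,0,0],[0,0,17,0,0,0,0],[0,0,0,0,0,0,0]]]'
python3 -m jog '[[[0,0,2,0,0,0,0],[0,0,2,0,0,0,0],[0,0,1.5,0,0,0,0],[0,0,0,0,0,0,0],[0,0,0,0,0,0,0]]]'
python3 -c "
from h import *
go(.5255,.2589,.2436,.144)"
```

```text
clock: 40.55
position: [0.5246, 0.2587, 0.2475]
tool_rot: [3.141, 0.004, 0.356]
force: [-0.2, -0.0, -1.3]
grip_width: 0.0171
finger_force: 58.7
clock: 41.05
position: [0.5253, 0.2592, 0.2444]
tool_rot: [3.142, -0.0, 0.359]
force: [-0.6, 0.3, -0.5]
grip_width: 0.0171
finger_force: 58.7
shift [0.  0.4 0.8] turn [ 0.    -0.     0.215] q [-0.36  0.54 -0.28  1.75  0.18  0.87 -1.93] t 41.05
```

```bash
python3 -m jog '[[[0,0,0.5,0,0,0.05,0],[0,0,0,0,0,0.06,0],[0,0,0,0,0,0.055,0],[0,0,0,0,0,0.05,0],[0,0,0,0,0,0,0]]]'
python3 -m jog '[[[0,0,-8,0,0,0,0],[0,0,-20,0,0,0,0],[0,0,-30,0,0,0,0],[-30,0,0,0,0,0,0],[0,0,0,0,0,0,0]]]'
python3 -m jog '[[[0,0,0,0,0,0,0],[0,0,0,0,0,0,0]]]'
python3 - <<'E'
from h import *
s=bot.observe();p=bot.grab_frame("wrist")
for b in brass(p,s): print(b)
print("a",slot2(p,s,SA)[:2],slot2(p,s,SA,.011)[:2]);print("b",slot2(p,s,SB)[:2])
E
```

```text
clock: 41.55
position: [0.5254, 0.2588, 0.2438]
tool_rot: [3.141, 0.0, 0.143]
force: [0.9, -2.4, -0.2]
grip_width: 0.0173
finger_force: 58.8
clock: 42.05
position: [0.4935, 0.2552, 0.3031]
tool_rot: [-3.141, -0.0, 0.147]
force: [0.0, 0.4, 0.1]
grip_width: 0.0174
finger_force: 58.8
clock: 42.25
position: [0.496, 0.255, 0.3018]
tool_rot: [-3.142, 0.0, 0.144]
force: [-0.8, 0.6, 0.0]
grip_width: 0.0176
finger_force: 58.8
(np.int32(1637), 369.3, 136.4, 23.6, array([0.5451, 0.1937, 0.0875]))
(np.int32(1592), 279.5, 149.5, 23.0, array([0.5257, 0.2587, 0.0875]))
a (np.float64(0.0), np.float64(11.0)) (np.float64(0.0), np.float64(14.7))
b (np.float64(-0.64), np.float64(17.1))
```

Trimmer a is at 0.00. Trimmer b's slot would push joint 7 out of range directly, so I'll use the half-turned blade at yaw 2.785.

```bash
for k in 1; do :; done
python3 -m jog '[[[0,0,0,0,0,-0.132,0],[0,0,0,0,0,-0.132,0],[0,0,0,0,0,-0.132,0],[0,0,0,0,0,-0.132,0],[0,0,0,0,0,-0.132,0]]]'
python3 -m jog '[[[0,0,0,0,0,-0.132,0],[0,0,0,0,0,-0.132,0],[0,0,0,0,0,-0.132,0],[0,0,0,0,0,-0.132,0],[0,0,0,0,0,-0.132,0]]]'
python3 -m jog '[[[0,0,0,0,0,-0.132,0],[0,0,0,0,0,-0.132,0],[0,0,0,0,0,-0.132,0],[0,0,0,0,0,-0.132,0],[0,0,0,0,0,-0.132,0]]]'
python3 -m jog '[[[0,0,0,0,0,-0.132,0],[0,0,0,0,0,-0.132,0],[0,0,0,0,0,-0.132,0],[0,0,0,0,0,-0.132,0],[0,0,0,0,0,-0.132,0]]]'
python3 -m jog '[[[0,0,0,0,0,0,0],[0,0,0,0,0,0,0]]]'
python3 -c "
from h import *
go(.5448,.1936,.262,2.785)"
```

```text
clock: 42.8
position: [0.4959, 0.2549, 0.3014]
tool_rot: [-3.141, 0.001, 0.809]
force: [-0.3, 0.5, -0.7]
grip_width: 0.0172
finger_force: 58.8
clock: 43.3
position: [0.496, 0.2549, 0.3014]
tool_rot: [-3.141, 0.0, 1.469]
force: [0.2, 0.4, -1.7]
grip_width: 0.0176
finger_force: 58.8
clock: 43.8
position: [0.496, 0.2549, 0.3014]
tool_rot: [-3.141, -0.0, 2.129]
force: [-0.0, 1.4, -1.2]
grip_width: 0.0171
finger_force: 58.8
clock: 44.3
position: [0.496, 0.2548, 0.3014]
tool_rot: [-3.141, -0.001, 2.789]
force: [-0.8, 0.6, -0.8]
grip_width: 0.0174
finger_force: 58.8
clock: 44.5
position: [0.4958, 0.2547, 0.3014]
tool_rot: [-3.141, -0.001, 2.78]
force: [-0.9, -0.3, -0.5]
grip_width: 0.0172
finger_force: 58.8
shift [-67.5 -39.8  39.3] turn [-0.    -0.001 -0.005] q [ 0.02  0.54 -0.85  1.75  0.45  1.06  0.22] t 44.5
```

```bash
python3 -m jog '[[[-23,-13,0,0,0,-0.005,0],[-23,-13,10,0,0,0,0],[-21.5,-13.8,15,0,0,0,0],[0,0,14,0,0,0,0],[0,0,0,0,0,0,0]]]'
python3 -m jog '[[[0,0,0,0,0,0,0],[0,0,0,0,0,0,0]]]'
python3 -c "
from h import *
go(.5448,.1936,.2436,2.785)
s=bot.observe();p=bot.grab_frame('wrist')
for b in brass(p,s): print(b)"
```

```text
clock: 45.0
position: [0.5446, 0.1936, 0.261]
tool_rot: [-3.14, -0.002, 2.786]
force: [-0.4, -0.3, -0.8]
grip_width: 0.0175
finger_force: 58.8
clock: 45.2
position: [0.5448, 0.1952, 0.2635]
tool_rot: [3.141, 0.0, 2.789]
force: [0.6, 0.1, -0.8]
grip_width: 0.0172
finger_force: 58.8
shift [-0.5 -1.5 19.9] turn [0.    0.    0.004] q [ 0.11  0.61 -0.81  1.74  0.51  1.02  0.33] t 45.2
(np.int32(2169), 359.6, 143.1, 27.5, array([0.5252, 0.259 , 0.0875]))
(np.int32(1496), 275.2, 203.0, 25.3, array([0.5445, 0.1934, 0.0875]))
```

```bash
python3 -m jog '[[[-0.5,-1.5,9,0,0,0.004,0],[0,0,5,0,0,0,0],[0,0,0,0,0,0,0],[0,0,0,0,0,0,0],[0,0,0,0,0,0,0]]]'
python3 -c "
from h import *
go(.5448,.1936,.2436,2.785)"
python3 -m jog '[[[0,0,2,0,0,0,0],[0,0,2,0,0,0,0],[0,0,0,0,0,0,0],[0,0,0,0,0,0,0]]]'
python3 -c "
from h import *
go(.5448,.1936,.2436,2.785)"
```

```text
clock: 45.75
position: [0.545, 0.1926, 0.2487]
tool_rot: [-3.141, -0.0, 2.785]
force: [0.4, 0.3, -1.1]
grip_width: 0.0168
finger_force: 58.8
shift [0.5 0.8 5.1] turn [-0. -0.  0.] q [ 0.11  0.62 -0.8   1.75  0.52  0.99  0.32] t 45.75
clock: 46.15
position: [0.545, 0.1926, 0.2446]
tool_rot: [-3.141, -0.0, 2.785]
force: [0.0, -1.0, -0.6]
grip_width: 0.0175
finger_force: 58.8
shift [0.5 0.9 1. ] turn [-0. -0.  0.] q [ 0.1   0.63 -0.8   1.76  0.53  0.98  0.31] t 46.15
```

```bash
python3 -m jog '[[[0.5,0.8,0.8,0,0,-0.071,0],[0,0,0,0,0,-0.071,0],[0,0,0,0,0,-0.071,0],[0,0,0,0,0,-0.071,0],[0,0,0,0,0,-0.071,0]]]'
python3 -m jog '[[[0,0,0,0,0,-0.071,0],[0,0,0,0,0,-0.071,0],[0,0,0,0,0,-0.071,0],[0,0,0,0,0,-0.071,0],[0,0,0,0,0,-0.071,0]]]'
python3 -m jog '[[[0,0,0,0,0,-0.07,0],[0,0,0,0,0,0,0],[0,0,0,0,0,0,0]]]'
python3 -c "
from h import *
s=bot.observe();print(s['force'],s['moment'],s['tool_rot'],s['position'],s['qpos'])"
```

```text
clock: 46.65
position: [0.5448, 0.1933, 0.2439]
tool_rot: [-3.141, -0.0, -3.14]
force: [-0.5, -1.4, -0.0]
grip_width: 0.0176
finger_force: 58.9
clock: 47.15
position: [0.5449, 0.1933, 0.2439]
tool_rot: [-3.141, -0.0, -2.786]
force: [0.1, -2.3, -0.8]
grip_width: 0.0173
finger_force: 58.9
clock: 47.45
position: [0.5449, 0.1933, 0.2438]
tool_rot: [-3.141, -0.001, -2.721]
force: [0.1, -0.1, -0.5]
grip_width: 0.0172
finger_force: 58.9
[ 0.1268623  -0.11147302 -0.48926955] [-0.34276746 -0.00153305 -0.0109895 ] [-3.14145073e+00 -5.19504498e-04 -2.72058304e+00] [0.54489311 0.19330826 0.24380959] [ 0.20486561  0.69858898 -0.97528493  1.75042462  0.65773138  1.0571934
  0.98717562]
```

```bash
python3 -m jog '[[[0,0,-8,0,0,0,0],[0,0,-20,0,0,0,0],[0,0,-30,0,0,0,0],[0,35,0,0,0,0,0],[0,0,0,0,0,0,0]]]'
python3 -m jog '[[[0,0,0,0,0,0,0],[0,0,0,0,0,0,0]]]'
python3 - <<'E'
from h import *
s=bot.observe();p=bot.grab_frame("wrist")
for b in brass(p,s): print(b)
print("a",slot2(p,s,SA)[:2],slot2(p,s,SA,.011)[:2]);print("b",slot2(p,s,SB)[:2],slot2(p,s,SB,.011)[:2])
hung(p,s);print(rig(s["position"]))
E
```

```text
clock: 47.95
position: [0.5287, 0.2292, 0.3037]
tool_rot: [3.14, 0.002, -2.715]
force: [-0.1, -0.3, -0.4]
grip_width: 0.0172
finger_force: 58.9
clock: 48.15
position: [0.5306, 0.225, 0.3019]
tool_rot: [-3.141, -0.001, -2.719]
force: [0.2, 0.1, 0.4]
grip_width: 0.0171
finger_force: 58.9
(np.int32(1469), 233.5, 187.9, 22.4, array([0.5447, 0.1934, 0.0875]))
(np.int32(1428), 320.0, 199.6, 22.3, array([0.5257, 0.259 , 0.0875]))
a (np.float64(-0.01), np.float64(9.2)) (np.float64(-0.02), np.float64(11.4))
b (np.float64(-0.01), np.float64(3.7)) (np.float64(-0.02), np.float64(3.9))
hung s,tilt,dx,iou 0.96 357 281 [ 0.067 -0.466 -0.021] 0.396
hung s,tilt,dx,iou 0.94 170 278 [-0.069 -0.222 -0.005] 0.675
[-0.08989622  0.00238473  0.18185277]
```

Both trimmers read within about 0.02 of the marks. Now the tool goes back to its rest.

```bash
python3 -m jog '[[[0,0,-15,0,0,0,0],[0,0,-13,0,0,0,0],[0,0,0,0,0,0,0]]]'
python3 -c "
from h import *
go(.5634,.1291,.322,-2.80)"
```

```text
clock: 48.55
position: [0.531, 0.2258, 0.3322]
tool_rot: [-3.142, 0.003, -2.719]
force: [-0.0, 1.0, -0.6]
grip_width: 0.0172
finger_force: 58.9
shift [  10.2 -101.5   10.2] turn [0.    0.003 0.081] q [ 0.19  0.6  -1.04  1.66  0.55  1.2   1.01] t 48.55
```

```bash
python3 -m jog '[[[3,-34,0,0,0,0.04,0],[3,-34,0,0,0.003,0.041,0],[4.5,-33.5,4,0,0,0,0],[0,0,0,0,0,0,0],[0,0,0,0,0,0,0]]]'
python3 -m jog '[[[0,0,0,0,0,0,0],[0,0,0,0,0,0,0]]]'
python3 -c "
from h import *
go(.5634,.1291,.225,-2.80)
s=bot.observe();p=bot.grab_frame('wrist')
for n in('rest','tool_tip'):
    for d in bot.spot_point(n,p)[:2]: print(n,np.round(d['xyz'],4),round(d['conf'],2))"
```

```text
clock: 49.05
position: [0.5588, 0.1268, 0.3259]
tool_rot: [-3.141, -0.003, -2.801]
force: [-1.0, 0.7, 0.0]
grip_width: 0.017
finger_force: 58.9
clock: 49.25
position: [0.5584, 0.1285, 0.3261]
tool_rot: [3.142, -0.003, -2.798]
force: [0.1, 0.9, -1.2]
grip_width: 0.0176
finger_force: 58.9
shift [ -5.3  -1.1 101. ] turn [ 0.    -0.003  0.002] q [ 0.36  0.6  -1.03  1.68  0.54  1.19  1.11] t 49.25
rest [0.5598 0.1322 0.1278] 0.56
rest [0.6114 0.2446 0.0688] 0.3
tool_tip [0.5567 0.1301 0.1654] 0.88
tool_tip [ 0.8172 -0.084   0.0453] 0.75
```

```bash
python3 -m jog '[[[-5.3,-1.1,0,0,-0.003,0,0],[0,0,15,0,0,0,0],[0,0,15,0,0,0,0],[0,0,0,0,0,0,0],[0,0,0,0,0,0,0]]]'
python3 -m jog '[[[0,0,15,0,0,0,0],[0,0,15,0,0,0,0],[0,0,12,0,0,0,0],[0,0,0,0,0,0,0],[0,0,0,0,0,0,0]]]'
python3 -c "
from h import *
go(.5635,.1290,.2185,-2.80);print(bot.observe()['force'])"
```

```text
clock: 49.9
position: [0.5638, 0.1282, 0.2953]
tool_rot: [3.141, -0.002, -2.799]
force: [-0.9, -0.3, 0.6]
grip_width: 0.0174
finger_force: 58.9
clock: 50.4
position: [0.5639, 0.1283, 0.2536]
tool_rot: [3.141, -0.001, -2.799]
force: [-0.8, 0.1, -0.5]
grip_width: 0.0172
finger_force: 58.9
shift [ 0.1  0.8 35.1] turn [ 0.    -0.001  0.001] q [ 0.32  0.68 -0.97  1.74  0.63  1.07  1.05] t 50.4
[-0.81941033  0.12777327 -0.47762682]
```

```bash
python3 -m jog '[[[0,0.7,12,0,0,0,0],[0,0,12,0,0,0,0],[0,0,7,0,0,0,0],[0,0,0,0,0,0,0],[0,0,0,0,0,0,0]]]'
python3 -m jog '[[[0,0,2,0,0,0,0],[0,0,1.5,0,0,0,0],[0,0,0,0,0,0,0],[0,0,0,0,0,0,0]]]'
```

```text
clock: 50.9
position: [0.5637, 0.129, 0.2228]
tool_rot: [3.142, -0.001, -2.799]
force: [0.5, -0.6, 0.0]
grip_width: 0.0172
finger_force: 58.9
clock: 51.3
position: [0.5637, 0.1288, 0.2194]
tool_rot: [-3.141, -0.0, -2.799]
force: [-0.3, -0.1, -0.7]
grip_width: 0.0174
finger_force: 58.9
```

```bash
python3 -m jog '[[[0,0,1,0,0,0,0],[0,0,0,0,0,0,0],[0,0,0,0,0,0,0]]]'
python3 -m jog '[[[0,0,0.7,0,0,0,0],[0,0,0,0,0,0,0],[0,0,0,0,0,0,0]]]'
```

```text
clock: 51.6
position: [0.5637, 0.1288, 0.2183]
tool_rot: [-3.141, -0.0, -2.799]
force: [0.6, -0.2, -1.1]
grip_width: 0.0171
finger_force: 59.1
clock: 51.9
position: [0.5638, 0.1288, 0.2182]
tool_rot: [-3.141, -0.0, -2.799]
force: [-2.8, -2.1, 11.1]
grip_width: 0.0174
finger_force: 60.6
```

The collar touches the prongs at 0.2182, the height where I picked it up. I'll unload, open, retreat and check everything.

```bash
python3 -m jog '[[[0,0,-0.8,0,0,0,0],[0,0,0,0,0,0,0.2],[0,0,0,0,0,0,0.35],[0,0,0,0,0,0,0.5],[0,0,0,0,0,0,0.55]]]' 20
python3 -m jog '[[[0,0,0,0,0,0,0.55],[0,0,0,0,0,0,0.55],[0,0,-10,0,0,0,0.55],[0,0,-25,0,0,0,0.55],[0,0,-40,0,0,0,0.55]]]'
python3 -m jog '[[[0,0,-45,0,0,0,0.55],[30,30,-10,0,0,0,0.55],[20,40,0,0,0,0,0.55],[0,0,0,0,0,0,0.55],[0,0,0,0,0,0,0.55]]]'
python3 -m jog '[[[0,0,0,0,0,0,0.55],[0,0,0,0,0,0,0.55]]]'
python3 - <<'E'
from h import *
s=bot.observe();p=bot.grab_frame("wrist");print(rig(s["position"]),s["tool_rot"],s["clock"])
print("a",slot2(p,s,SA)[:2],"b",slot2(p,s,SB)[:2]);hung(p,s)
for d in bot.trace('tuner',p)[:3]:
    r=d['region'];v,u=np.argwhere(r).mean(0);print("tuner",round(d['conf'],2),round(u),round(v),r.sum(),fitt(p,s,r,.5635,.129)[0])
t=bot.grab_frame("scene");hung(t,None)
for pp in(p,t):
  for n in('head1','tool_mid','cap','reagent'):
    for d in bot.spot_point(n,pp)[:3]: print(n,np.round(d['xyz'],4),round(d['conf'],2),rig(d["xyz"]).round(3))
E
```

```text
clock: 52.4
position: [0.5637, 0.1288, 0.2184]
tool_rot: [-3.141, -0.001, -2.799]
force: [0.9, 0.6, -0.4]
grip_width: 0.0471
finger_force: 0.0
clock: 52.9
position: [0.5631, 0.1286, 0.2935]
tool_rot: [3.141, -0.003, -2.799]
force: [-0.0, -0.3, 0.6]
grip_width: 0.0469
finger_force: 0.0
clock: 53.4
position: [0.4928, 0.1786, 0.3494]
tool_rot: [-3.141, 0.001, -2.798]
force: [-0.3, -0.6, -0.1]
grip_width: 0.0468
finger_force: 0.0
clock: 53.6
position: [0.4937, 0.1775, 0.3484]
tool_rot: [3.142, -0.001, -2.8]
force: [0.1, -0.0, 1.1]
grip_width: 0.0472
finger_force: 0.0
[-0.13869401 -0.03289697  0.22836073] [ 3.14155373e+00 -7.08521572e-04 -2.80035323e+00] 53.6
a (np.float64(-0.01), np.float64(10.0)) b (np.float64(-0.03), np.float64(2.6))
hung s,tilt,dx,iou 0.78 306 318 [0.001 0.106 0.002] 0.916
hung s,tilt,dx,iou 0.6 391 288 [ 0.071 -0.287 -0.013] 0.108
hung s,tilt,dx,iou 0.58 235 313 [-0.062 -0.483 -0.017] 0.688
tuner 0.78 190 248 2278 (array([ 0.5601,  0.1278, -0.275 ]), np.float64(0.742))
tuner 0.6 409 16 1854 (array([ 0.5635,  0.129 , -1.3   ]), np.float64(-0.0))
hung s,tilt,dx,iou 0.8
[... 391 characters left out ...]
52]
cap [0.5032 0.3184 0.0429] 0.88 [-0.09   0.1   -0.077]
reagent [ 0.3882  0.4167 -0.0006] 0.78 [-0.173  0.226 -0.121]
head1 [0.5993 0.3118 0.1089] 0.82 [ 0.     0.066 -0.011]
head1 [0.613  0.2532 0.1087] 0.76 [-0.003  0.006 -0.011]
head1 [0.6359 0.1841 0.1042] 0.69 [-0.    -0.066 -0.016]
tool_mid [ 0.8247 -0.1433  0.0292] 0.95 [ 0.089 -0.434 -0.091]
tool_mid [0.314  0.215  0.0249] 0.77 [-0.301  0.053 -0.095]
tool_mid [0.5641 0.1238 0.1186] 0.63 [-0.086 -0.104 -0.001]
cap [0.6361 0.1822 0.1057] 0.61 [-0.001 -0.068 -0.014]
cap [0.5027 0.3229 0.0459] 0.5 [-0.089  0.104 -0.074]
cap [ 0.4811 -0.0824  0.0009] 0.45 [-0.224 -0.279 -0.119]
reagent [0.3855 0.4145 0.0014] 0.55 [-0.176  0.225 -0.119]
```

The tool hangs in its rest, and the sensor heads all sit about 12 mm below the bar axis. I'll take one clean view from the standard side to recheck b and the tilts.

```bash
python3 -m jog '[[[0,0,0,0,0,0.14,0.55],[0,0,0,0,0,0.14,0.55],[0,0,0,0,0,0.14,0.55],[0,0,0,0,0,0.14,0.55],[0,0,0,0,0,0.14,0.55]]]' >/dev/null
python3 -m jog '[[[0,0,0,0,0,0.14,0.55],[0,0,0,0,0,0.14,0.55],[0,0,0,0,0,0.14,0.55],[0,0,0,0,0,0.14,0.55],[0,0,0,0,0,0.14,0.55]]]' >/dev/null
python3 -m jog '[[[0,0,0,0,0,0.14,0.55],[0,0,0,0,0,0.14,0.55],[0,0,0,0,0,0.14,0.55],[0,0,0,0,0,0.14,0.55],[0,0,0,0,0,0.14,0.55]]]' >/dev/null
python3 -m jog '[[[0,0,0,0,0,0.14,0.55],[0,0,0,0,0,0.14,0.55],[0,0,0,0,0,0.14,0.55],[0,0,0,0,0,0.14,0.55],[0,0,0,0,0,0.14,0.55]]]' >/dev/null
python3 -m jog '[[[0,0,0,0,0,0.14,0.55],[0,0,0,0,0,0.14,0.55],[0,0,0,0,0,0.14,0.55],[0,0,0,0,0,0,0.55],[0,0,0,0,0,0,0.55]]]'
python3 - <<'E'
from h import *
X=BAR+RZ.apply([-.06,.002,0]);go(X[0],X[1],.33,.284)
E
```

```text
clock: 56.75
position: [0.4931, 0.1782, 0.3485]
tool_rot: [3.141, 0.0, 0.269]
force: [0.1, 1.1, 0.1]
grip_width: 0.047
finger_force: 0.0
shift [ 78.5 -35.2  18.4] turn [ 0.     0.    -0.015] q [-0.17  0.33 -0.38  1.8   0.14  1.04 -1.9 ] t 56.75
```

```bash
python3 -m jog '[[[26,-12,0,0,0,0,0.55],[26,-12,8,0,0,0,0.55],[26,-11,10,0,0,-0.015,0.55],[0,0,0,0,0,0,0.55],[0,0,0,0,0,0,0.55]]]'
python3 -m jog '[[[0,0,0,0,0,0,0.55],[0,0,0,0,0,0,0.55]]]'
python3 - <<'E'
from h import *
s=bot.observe();p=bot.grab_frame("wrist");print(rig(s["position"]),s["tool_rot"])
for b in brass(p,s): print(b)
print("a",slot2(p,s,SA),"\nb",slot2(p,s,SB));hung(p,s)
for d in bot.trace('tuner',p)[:3]:
    r=d['region'];v,u=np.argwhere(r).mean(0);print("tuner",round(d['conf'],2),round(u),round(v),r.sum(),fitt(p,s,r,.5635,.129)[0])
E
```

```text
clock: 57.25
position: [0.5592, 0.2322, 0.3297]
tool_rot: [-3.142, 0.002, 0.282]
force: [-0.9, -1.0, -0.5]
grip_width: 0.0468
finger_force: 0.0
clock: 57.45
position: [0.5591, 0.2317, 0.3309]
tool_rot: [3.141, -0.0, 0.28]
force: [0.6, 0.1, -0.7]
grip_width: 0.047
finger_force: 0.0
[-0.06069333  0.00082223  0.21091685] [ 3.14120391e+00 -1.28165709e-04  2.79534434e-01]
(np.int32(1158), 238.0, 207.0, 19.9, array([0.5254, 0.2588, 0.0875]))
(np.int32(1156), 316.0, 206.5, 19.8, array([0.5445, 0.1936, 0.0875]))
a (np.float64(0.01), np.float64(21.3), 'prof(mm right of slot line)', {-13: 172, -12: 172, -11: 171, -10: 171, -9: 172, -8: 172, -7: 172, -6: 172, -5: 172, -4: 169, -3: 130, -2: 95, -1: 138, 0: 155, 1: 155, 2: 154, 3: 160, 4: 171, 5: 172, 6: 172, 7: 172, 8: 172, 9: 171, 10: 172, 11: 172, 12: 172, 13: 171}) 
b (np.float64(-0.01), np.float64(17.8), 'prof(mm right of slot line)', {-13: 172, -12: 172, -11: 172, -10: 172, -9: 172, -8: 172, -7: 172, -6: 172, -5: 171, -4: 171, -3: 162, -2: 154, -1: 155, 0: 154, 1: 147, 2: 120, 3: 122, 4: 168, 5: 172, 6: 172, 7: 171, 8: 172, 9: 171, 10: 172, 11: 171, 12: 172, 13: 172})
hung s,tilt,dx,iou 0.78 376 100 [-0.07  -0.106  0.001] 0.813
hung s,tilt,dx,iou 0.78 182 106 [ 0.07   0.053 -0.001] 0.821
hung s,tilt,dx,iou 0.72 280 109 [-0.001  0.201 -0.005] 0.867
tuner 0.61 417 230 3616 (array([0.5647, 0.1302, 0.4772]), np.float64(0.895))
tuner 0.59 243 366 1417 (array([ 0.5635,  0.129 , -1.3   ]), np.float64(-0.0))
tuner 0.29 238 206 1182 (array([ 0.5635,  0.129 , -1.3   ]), np.float64(-0.0))
```

Run:
```python
from h import *
s=bot.observe();p=bot.grab_frame("wrist");h=p["img"].astype(int).sum(2)
for s0 in(.07,0,-.07):
    for th in(-.2,-.1,0,.1,.2):
        P=RZ.apply(Ro.from_euler("y",th).apply([[a,0,.03] for a in(.01,-.01)])+[0,s0,0])+BAR;q=proj(P,p,s);print(th,q[:,1].round(1).tolist(),end=" ")
    u=int(q[:,0].mean());print("\n",s0,"v50+2k:",h[50:160:2,u-6:u+7].mean(1).round().astype(int).tolist())
```

```text
-0.2 [105.4, 135.5] -0.1 [100.3, 131.5] 0 [95.4, 127.1] 0.1 [90.5, 122.5] 0.2 [85.9, 117.7] 
 0.07 v50+2k: [273, 271, 282, 285, 126, 97, 100, 107, 100, 92, 344, 343, 343, 344, 342, 358, 370, 371, 372, 371, 375, 371, 320, 95, 98, 115, 112, 116, 112, 116, 115, 110, 110, 106, 105, 106, 106, 87, 138, 219, 213, 215, 215, 217, 212, 216, 230, 270, 285, 264, 223, 232, 258, 503, 696]
-0.2 [104.8, 134.9] -0.1 [99.7, 130.8] 0 [94.7, 126.5] 0.1 [89.9, 121.9] 0.2 [85.3, 117.0] 
 0 v50+2k: [344, 339, 335, 337, 317, 346, 243, 156, 165, 333, 364, 363, 360, 361, 360, 361, 361, 361, 358, 119, 174, 173, 168, 167, 164, 164, 160, 155, 155, 151, 146, 143, 139, 98, 91, 241, 226, 223, 225, 225, 228, 248, 287, 309, 308, 310, 311, 309, 311, 88, 75, 72, 66, 72, 67]
-0.2 [104.1, 134.3] -0.1 [99.0, 130.2] 0 [94.0, 125.9] 0.1 [89.2, 121.2] 0.2 [84.6, 116.4] 
 -0.07 v50+2k: [91, 95, 93, 96, 91, 87, 84, 85, 69, 291, 390, 393, 393, 391, 393, 393, 396, 394, 397, 394, 397, 396, 398, 398, 389, 300, 311, 114, 88, 88, 86, 83, 84, 86, 88, 86, 82, 82, 84, 89, 89, 80, 149, 197, 200, 197, 198, 199, 241, 342, 463, 472, 509, 682, 693]
```

The trimmers read 0.01 and −0.01, the tool is back in its rest, and all three sensors hang astride the bar with small resting tilts that aren't changing. Handing in.

```bash
python3 -c "
from workcell import bot
print(bot.job_done())"
```

```text
the job is handed in; nothing more can be done
None
```

I handed the job in at about 57 s: all three sensors hang astride the bar (two with a small resting tilt of about 0.15 rad), both trimmers read within about 0.01 rad of their marks, the tool is back in its rest, and the cap and bottle are where they were.

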